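# Move the plug-in relays over to the new socket strip in the same order

## Robot

A 6-joint arm with a two-finger parallel gripper is mounted at the origin on a cart in front of the work surface, level with it; the furniture and walls round the work are solid. World frame = base frame: x ahead of the robot, y to its left, z up, the work surface at z = 0. Lengths are in m, angles in degrees, forces in N, time in s.
With the tool pointing down it reaches from about 0.3 to 0.75 m from the base axis. Payload 8.5 kg.
Tool frame: the origin (TCP) lies midway between the tips of the shut fingers; the grasp point (between the pads) lies 19 mm behind it (env.pinch_z is the z of the grasp point in the tool frame, in m); z points along the fingers, y is the line along which they close (so a half turn about z gives the same grasp; the last joint's range is limited). The gripper opens to 85 mm and grips with 20 to 120 N. Pads are 22 mm wide; open, the fingers measure 114 mm over their backs; the gripper's body (76 mm by 85 mm) begins 54 mm behind the grasp point. The pads swing forward as they close: fully open they stand 13 mm farther back than shut.
Start: joints at [61.06, 21.807, 74.336, -0, 83.858, -12.336], TCP at [0.157, 0.527, 0.196] pointing down, gripper open.
Joint ranges: [-178.18, 178.18], [-50.72, 133.34], [12.68, 142.11], [-81.47, 261.47], [9.98, 163.14], [-165.26, 165.26]. Speed limits (degrees/s): [136.94, 136.94, 180, 180, 180, 180].

## Interface

Orientations are given as a 3x3 rotation matrix whose columns are the frame's x, y, z axes.
In Python, from rig import env gives the robot as it stands.
- The arm moves only by the tool arm_command, never from a script. Its argument "deltas" is a list of rows, each an object of numbers: "rx", "ry", "rz": the turn, a rotation vector about the tool's x, y, z in rad; "dx", "dy", "dz": the shift along the tool's x, y, z in m; "fingers": the finger opening in m, from 0 to 0.0854. In form: [{"rx": .., "ry": .., "rz": .., "dx": .., "dy": .., "dz": .., "fingers": ..}, ...]. A call has 1 to 12 rows; each row shifts and turns the commanded pose from where the row before left it, along the tool's axes as they then stand; what a row does not reach is not made up. A row lasts 1/10 s, in which the tool goes at most 50 mm and 8.59 degrees, less where a joint would pass 70% of its speed; a pose out of reach is approached as far as the arm can. A call is refused whole if a number of a shift passes 0.05 or a number of a turn 0.15, either way. A call with a gripper value outside its range is refused whole. The fingers move at their own pace and stop on an object; "squeeze" is the grip in N (left out, the last holds). Time passes only in rows, so rows that do not move let the fingers close. It gives the time, the measured TCP pose, the force, the opening and the grip force at its end, in the units of the state.
- env.observe(): the state, without advancing time (a new reading comes with each control period).
- env.get_image(name): name is "side" or "top"; returns a dict with "color" (384x512x3 uint8, blue, green, red), "camera_matrix" (3x3 intrinsics, pixels), "eye" and "orientation" of the camera in the world. Camera axes: x right, y up, looking along -z (the intrinsics and any distortion apply to the point x, -y, -z); pixel columns grow to the right and rows downward; lengths in m; the calibration is good to about 2 mm. A picture is of the moment at which its call begins. There is no depth.
- env.close_job(): hands the job in; it is judged then, once.
Trained networks look in a picture, given as the dict that the camera call returned (one of the last four; its "shot" number tells which), for a name from the list of things; names that differ only in an ending like _2 or _b are one class to them, and where a whole thing is asked for, a point or a joint stands for the part that bears it (a point fixed in the world has none). Each returns a list of dicts, best first, with "p" (0 to 1); they miss things now and then, are a little off and sometimes report something else, mostly with a low value. They report only what shows in the picture. A call takes as long as a camera call. They do not tell look-alikes from the thing itself.
- env.look_for(query, picture): "box" ([left, top, right, bottom] in pixels, round what is visible of it).
- env.tip_of(query, picture): "location" ([column, row] in pixels: a listed point, or the origin of a listed thing).
The state is a dict: "time_s": time; "q": joint angles; "qvel": joint speeds; "joint_efforts": joint torques, N m; "position": TCP position; "tool_rot": TCP orientation; "ft_force": force on the tool from outside, world axes, zero at the start; "wrist_torque": the same for the moment, N m; "grip_width": finger opening in m; "gripper_force": force on a finger pad.
Only numpy, scipy, OpenCV 4.12 (cv2) and the standard library are available. Lean on these libraries where they do the work, as an engineer would, in place of code of your own. Each camera call takes 0.05 s, during which the arm holds its last target. There are 200 camera calls.

## Task

The old relay strip is being replaced: move its four plug-in relays over to the four empty sockets of the new strip. Each place is wired to its own circuit, so keep their order counted from the supply terminal (the large grey block with two big screws at one end of each strip): the relay next to it on the old strip goes next to it on the new one, and so on. Leave every relay fully home in its socket, upright and square with the strip, and do not drop any.

Things in the scene. Friction and masses are not known exactly. Their poses are not given: they have to be found in the camera images.
- relay_coil: Open-frame relay: a copper coil lies between white side plates: 36 x 36 mm, top 54 mm above the origin, 85 g. Origin: middle of the underside of its round base (33 mm, 8 mm high), where it rests on the socket; below it a guide pin 16 mm long, 9.6 mm thick, tapering to 5.6. Starts plugged in the old strip, x across the strip, y along it, z up; grip across x, 36 mm above the origin.
- relay_timer: Timer relay: grey housing 37 x 37 mm with a round white dial on its black top face, 62 mm (dial 70) above the origin, 110 g. Origin: middle of the underside of its round base (33 mm, 8 mm high), where it rests on the socket; below it a guide pin 16 mm long, 9.6 mm thick, tapering to 5.6. Starts plugged in the old strip, x across the strip, y along it, z up; grip across x, 36 mm above the origin.
- relay_finned: Solid-state relay: black housing 36 x 36 mm with upright metal cooling fins on top, 62 mm above the origin, 120 g. Origin: middle of the underside of its round base (33 mm, 8 mm high), where it rests on the socket; below it a guide pin 16 mm long, 9.6 mm thick, tapering to 5.6. Starts plugged in the old strip, x across the strip, y along it, z up; grip across x, 36 mm above the origin.
- relay_can: Relay in a round bare-metal can 35 mm across (37 mm at the rolled foot), top 57 mm above the origin, 95 g. Origin: middle of the underside of its round base (33 mm, 8 mm high), where it rests on the socket; below it a guide pin 16 mm long, 9.6 mm thick, tapering to 5.6. Starts plugged in the old strip, x across the strip, y along it, z up; grip across x, 36 mm above the origin.
- old_socket_coil: One of the four alike black sockets of the old strip (fixed; 82 mm across the strip, 40 mm along it, 30 mm high), the one in which relay_coil stands at the start. Origin: middle of its underside; x across the strip, y along it; top at z = 30 mm.
- old_socket_timer: One of the four alike black sockets of the old strip (fixed; 82 mm across the strip, 40 mm along it, 30 mm high), the one in which relay_timer stands at the start. Origin: middle of its underside; x across the strip, y along it; top at z = 30 mm.
- old_socket_finned: One of the four alike black sockets of the old strip (fixed; 82 mm across the strip, 40 mm along it, 30 mm high), the one in which relay_finned stands at the start. Origin: middle of its underside; x across the strip, y along it; top at z = 30 mm.
- old_socket_can: One of the four alike black sockets of the old strip (fixed; 82 mm across the strip, 40 mm along it, 30 mm high), the one in which relay_can stands at the start. Origin: middle of its underside; x across the strip, y along it; top at z = 30 mm.
- old_feed: Supply terminal of the old strip: fixed grey stepped block with two large screws, 60 mm across the strip, 32 along it, 46 high, at either end of the old row (the other end has only a thin end bracket). Origin: middle of its underside. The old sockets' middles lie 43, 97, 151 and 205 mm from it: first to fourth place.
- new_strip: New strip, fixed: bare metal plate 120 x 300 mm, rail, supply terminal, 4 empty sockets. Origin: middle of the underside; y points to its supply terminal (y 124 mm, top z 58). Sockets at x 0, y 81 (first), 27, -27, -81 mm (fourth), tops at z 41.5. In each a 14 mm guide hole, 20 deep, chamfered to 18. A relay drops home by its own weight, any way round.
Mind the look-alikes: they are no part of the job. Leave any green look-alike of the relay_timer alone. What is shaped like the relay_finned but purple or yellow is not meant.

How it is judged:
By the outcome, as a careful person would: the job done as asked, in the order asked, and still so for the second after the job is handed in, with the robot touching nothing.
It also fails if it takes over 90 s, if anything falls off the work surface, if the arm or the gripper's body presses on something with over 40 N, if the wrist force passes 120 N, or if a joint passes its speed limit or range.

## Working session

There is one attempt and no reset: what is moved stays moved. The work goes in short steps, Python scripts to look and compute and a tool call to move; the robot and the scene stay as the last step left them, time stands still between calls to the robot, and variables do not carry over. Pictures are saved under pics/ and viewed, at most 14 in all, crops included, and the job is handed in when it is done.

Besides the shell and the picture viewer there is one more tool, called after "Emit:" as a command line: name --argument value ..., lists and objects as JSON in quotes. arm_command: Moves the arm, as the interface text tells. Its arguments: {"type":"object","properties":{"deltas":{"type":"array"},"squeeze":{"type":"number"}},"required":["deltas"]}

```bash
ls; mkdir -p pics
python3 - <<'E'
from rig import env
import cv2,pickle,numpy as np
s=env.observe();print(s['time_s'],s['position'],s['tool_rot'],s['grip_width'],env.pinch_z)
names=['relay_coil','relay_timer','relay_finned','relay_can','old_socket_coil','old_feed','new_strip']
D={}
for c in ('top','side'):
    p=env.get_image(c);D[c]=p;cv2.imwrite(f'pics/{c}0.png',p['color'])
    print(c,p['eye'],np.round(p['orientation'],3).tolist(),p['camera_matrix'],[k for k in p])
    for n in names:
        print(n,[(np.round(d['location'],1).tolist(),round(d['p'],2)) for d in env.tip_of(n,p)][:4])
pickle.dump(D,open('d0.pkl','wb'))
E
```

```text
pics
0.0 [0.15699944 0.52675663 0.19541479] [[-9.58287199e-01  2.85806097e-01 -7.20594991e-04]
 [ 2.85806822e-01  9.58286394e-01 -1.28388314e-03]
 [ 3.23594746e-04 -1.43627974e-03 -9.99998916e-01]] 0.08546670603808361 -0.0187
top [ 0.29631422 -0.05065874  1.31602351] [[0.011, 0.994, -0.108], [-1.0, 0.012, 0.011], [0.012, 0.108, 0.994]] [[490.63243832   0.         255.6659272 ]
 [  0.         490.63243832 195.14093831]
 [  0.           0.           1.        ]] ['color', 'camera_matrix', 'eye', 'orientation', 'shot']
relay_coil [([277.5, 165.5], 0.73), ([339.5, 178.4], 0.61), ([300.9, 169.0], 0.16)]
relay_timer [([330.7, 235.5], 0.78), ([291.4, 235.1], 0.51), ([300.7, 167.2], 0.5)]
relay_finned [([277.9, 162.1], 0.81), ([151.6, 239.0], 0.8), ([390.7, 151.9], 0.5)]
relay_can [([318.5, 169.8], 0.71)]
old_socket_coil [([339.1, 179.1], 0.64)]
old_feed [([264.1, 160.9], 0.56)]
new_strip [([159.1, 177.9], 0.76)]
side [0.07091023 0.97348063 0.50914743] [[-0.946, 0.116, -0.303], [-0.325, -0.356, 0.876], [-0.006, 0.927, 0.375]] [[353.49094991   0.         250.08823139]
 [  0.         353.49094991 190.34383357]
 [  0.           0.           1.        ]] ['color', 'camera_matrix', 'eye', 'orientation', 'shot']
relay_coil [([254.8, 171.5], 0.53)]
relay_timer [([236.9, 182.7], 0.5)]
relay_finned [([256.0, 249.8], 0.58), ([234.4, 187.3], 0.54), ([249.0, 166.0], 0.41)]
relay_can [([249.7, 182.5], 0.5), ([203.4, 245.5], 0.21)]
old_socket_coil [([258.3, 182.3], 0.56)]
old_feed [([225.1, 200.4], 0.67)]
new_strip [([204.3, 241.7], 0.96)]
```

Run:
```python
import cv2
t=cv2.imread('pics/top0.png');s=cv2.imread('pics/side0.png')
cv2.imwrite('pics/t1.png',cv2.resize(t[90:285,120:420],None,fx=2.66,fy=2.66,interpolation=cv2.INTER_CUBIC)[:600,:800])
cv2.imwrite('pics/s1.png',cv2.resize(s,(784,588),interpolation=cv2.INTER_CUBIC))
```

```text
(no output)
```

View pics/t1.png

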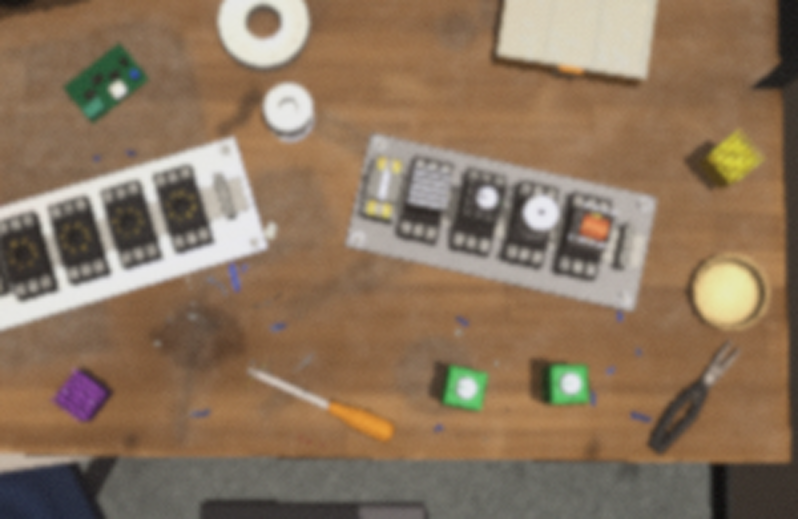

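View pics/s1.png

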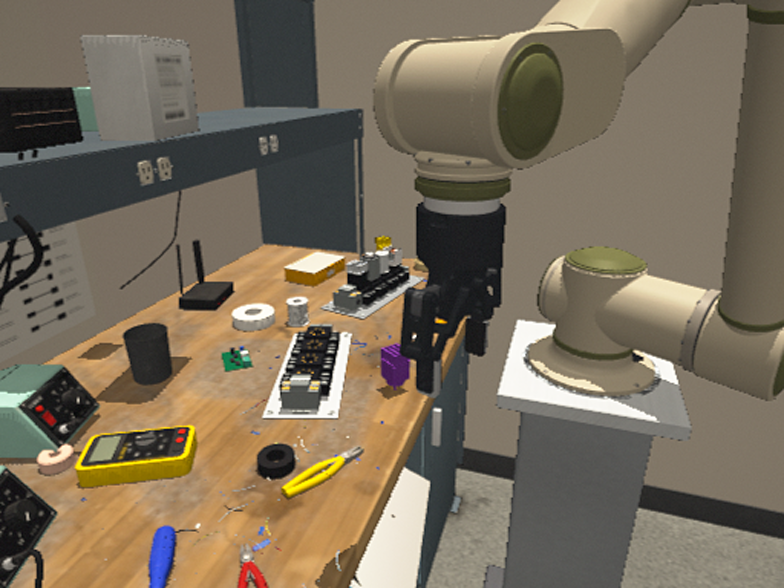

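View pics/top0.png

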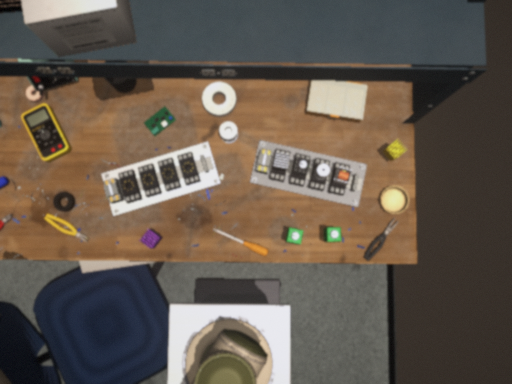

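The new strip has its supply terminal at the left end, top view (110,190). The old strip's terminal, with yellow screws, is at (264,160). The purple (150,238) and yellow (396,148) finned blocks and the green timers (294,235) and (333,234) are decoys. Next I'll enlarge the old strip to confirm the order.

Run:
```python
import cv2
t=cv2.imread('pics/top0.png');s=cv2.imread('pics/side0.png')
a=cv2.resize(t[135:215,245:375],None,fx=6,fy=6,interpolation=cv2.INTER_CUBIC)
cv2.imwrite('pics/t2.png',a)
cv2.imwrite('pics/t3.png',cv2.resize(t[135:220,95:228],None,fx=6,fy=6,interpolation=cv2.INTER_CUBIC))
cv2.imwrite('pics/s2.png',cv2.resize(s[150:280,160:290],None,fx=4.6,fy=4.6,interpolation=cv2.INTER_CUBIC))
```

```text
(no output)
```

View pics/t2.png

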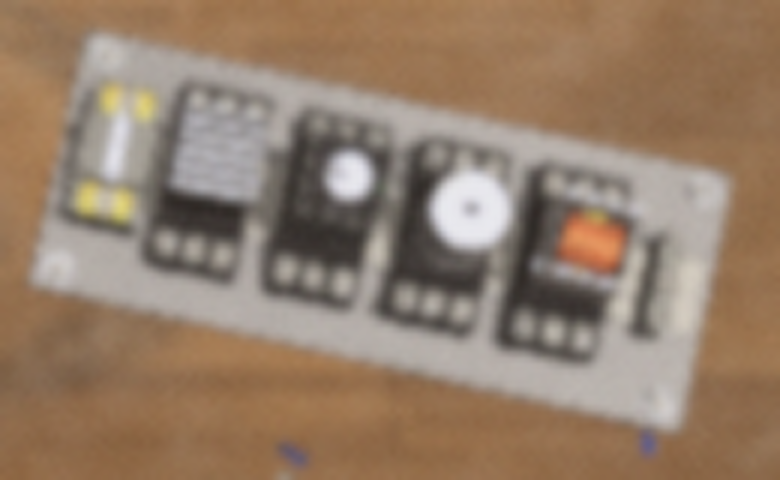

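View pics/t3.png

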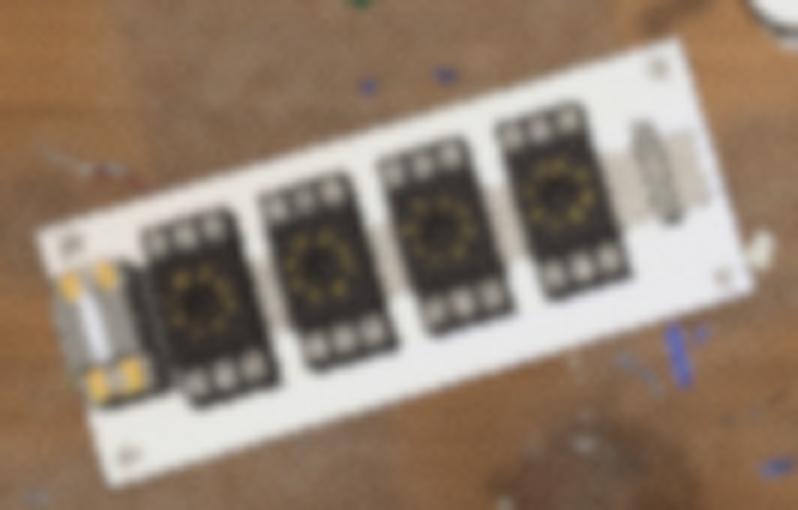

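View pics/s2.png

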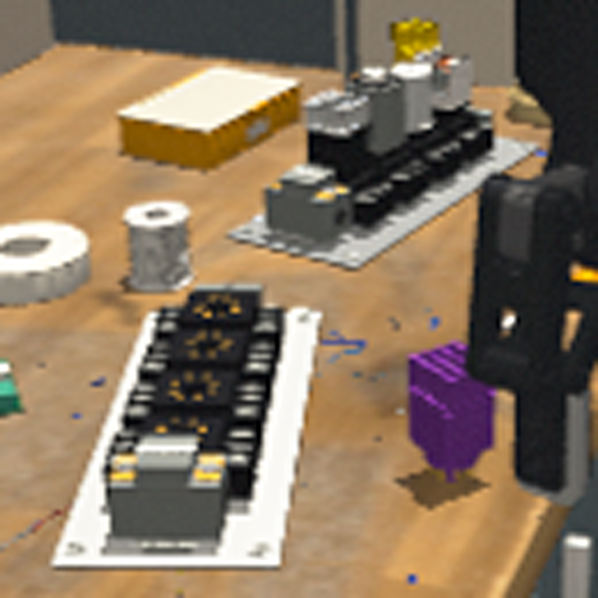

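From the terminal, the order is finned (280,162), timer with its small dial on a black square top (302,165), can, a full round metal top (322,170), then coil, orange (342,176). The side view agrees. The purple, yellow and green blocks stand off the strips. Now I'll fit the strip poses.

```bash
cat > h.py <<'E'
import numpy as np,cv2,pickle
from scipy.optimize import least_squares
def proj(P,c):
    q=(np.atleast_2d(P)-c['eye'])@np.array(c['orientation'])
    K=np.array(c['camera_matrix']); n=np.c_[q[:,0]/-q[:,2],-q[:,1]/-q[:,2]]
    return n*K[0,0]+K[:2,2]
def back(uv,z,c):
    K=np.array(c['camera_matrix']);n=(np.atleast_2d(uv)-K[:2,2])/K[0,0]
    d=np.c_[n[:,0],-n[:,1],-np.ones(len(n))]@np.array(c['orientation']).T
    return c['eye']+d*((z-c['eye'][2])/d[:,2])[:,None]
E
python3 - <<'E'
from h import *
D=pickle.load(open('d0.pkl','rb'))
def corners(img,roi,smax,vmin):
    x0,y0,x1,y1=roi;k=4
    h=cv2.resize(img[y0:y1,x0:x1],None,fx=k,fy=k,interpolation=cv2.INTER_CUBIC)
    hsv=cv2.cvtColor(h,cv2.COLOR_BGR2HSV)
    m=((hsv[...,1]<smax)&(hsv[...,2]>vmin)).astype(np.uint8)
    m=cv2.morphologyEx(m,cv2.MORPH_OPEN,np.ones((9,9)))
    cs=max(cv2.findContours(m,0,2)[0],key=cv2.contourArea)
    hull=cv2.convexHull(cs)
    for e in np.arange(.01,.1,.002):
        a=cv2.approxPolyDP(hull,e*cv2.arcLength(hull,True),True)
        if len(a)==4:break
    # refine sides by fitting lines to contour points
    a=a[:,0].astype(float);pts=cs[:,0].astype(float);L=[]
    for i in range(4):
        p,q=a[i],a[(i+1)%4];d=(q-p)/np.linalg.norm(q-p)
        t=(pts-p)@d;s=(pts-p)@np.array([-d[1],d[0]])
        w=pts[(abs(s)<8)&(t>15)&(t<np.linalg.norm(q-p)-15)]
        vx,vy,px,py=cv2.fitLine(w.astype(np.float32),cv2.DIST_HUBER,0,.01,.01).ravel()
        L.append(np.cross([px,py,1],[px+vx,py+vy,1]))
    c=np.array([np.cross(L[i-1],L[i]) for i in range(4)]);c=c[:,:2]/c[:,2:]
    return (c+.5)/k-.5+[x0,y0]
top=D['top']
for n,roi,s,v in (('new',(95,135,228,220),60,150),('old',(245,135,375,215),50,100)):
    c=corners(top['color'],roi,s,v);w=back(c,.004,top)[:,:2]
    print(n,np.round(c,1).tolist(),np.round(w,4).tolist(),'sides',np.round(np.linalg.norm(w-np.roll(w,-1,0),axis=1),4),
      'ctr',np.round(w.mean(0),4),'ang',np.round(np.degrees(np.arctan2(*(np.roll(w,-1,0)-w).T[::-1])),2))
E
```

```text
new [[207.6, 140.2], [221.5, 183.2], [112.4, 216.5], [100.1, 172.7]] [[0.5872, 0.0673], [0.4697, 0.0273], [0.3765, 0.3166], [0.4941, 0.3545]] sides [0.1241 0.304  0.1235 0.3019] ctr [0.4819 0.1914] ang [-161.19  107.86   17.86  -72.02]
old [[259.4, 139.8], [366.5, 163.9], [357.5, 206.5], [249.7, 181.8]] [[0.5902, -0.0735], [0.5273, -0.3651], [0.4111, -0.3394], [0.4745, -0.0485]] sides [0.2983 0.1191 0.2977 0.1184] ctr [ 0.5008 -0.2066] ang [-102.18  167.53   77.69  -12.19]
```

```bash
cat >> h.py <<'E'
NEW=(np.array([.4819,.1914]),107.9); OLD=(np.array([.5008,-.2066]),77.75)
def pt(S,x,y,z):
    a=np.radians(S[1]);Y=np.array([np.cos(a),np.sin(a)]);X=np.array([Y[1],-Y[0]])
    return np.r_[S[0]+x*X+y*Y,z]
def box(S,y,z,hx,hy): return [pt(S,sx*hx,y+sy*hy,z) for sx,sy in((-1,-1),(1,-1),(1,1),(-1,1))]
E
python3 - <<'E'
from h import *
D=pickle.load(open('d0.pkl','rb'))
for nm,roi,k in (('top',(95,130,375,220),2.85),('side',(160,145,290,280),4.4)):
    c=D[nm];x0,y0,x1,y1=roi
    im=cv2.resize(c['color'][y0:y1,x0:x1],None,fx=k,fy=k,interpolation=cv2.INTER_CUBIC)
    def poly(P,col):
        q=((proj(P,c)+.5-[x0,y0])*k-.5)
        cv2.polylines(im,[np.round(q*8).astype(np.int32)],True,col,1,cv2.LINE_AA,3)
    for S in(NEW,OLD):
        poly(box(S,0,.004,.06,.15),(0,0,255)); poly(box(S,124e-3,.058,.03,.016),(255,0,255))
        for i,y in enumerate((.081,.027,-.027,-.081)):
            poly(box(S,y,.0415,.041,.02),(0,255,0))
            if S is OLD: poly(box(S,y,.0415+(.062,.062,.057,.054)[i],.018,.018),(255,255,0))
    cv2.imwrite(f'pics/ov_{nm}.png',im)
a=cv2.imread('pics/ov_top.png');b=cv2.imread('pics/ov_side.png');print(a.shape,b.shape)
E
```

```text
(256, 798, 3) (594, 572, 3)
```

View pics/ov_top.png

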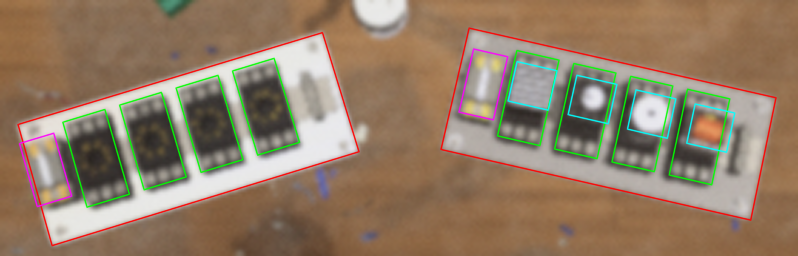

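View pics/ov_side.png

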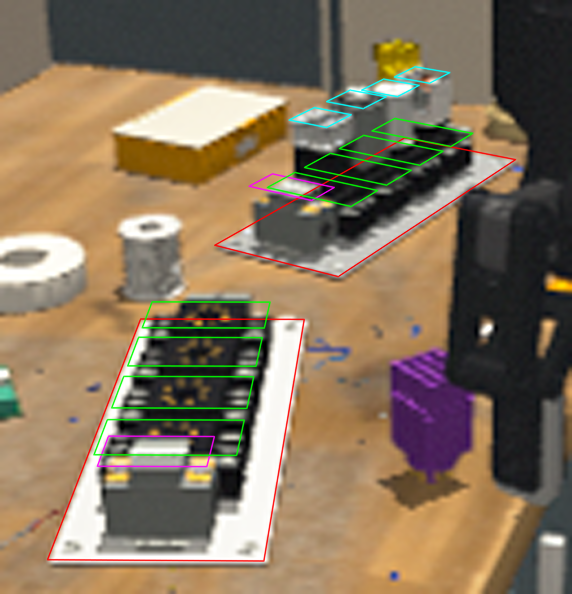

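Run:
```python
from h import *
D=pickle.load(open('d0.pkl','rb'))
f=lambda uv,k,o:(np.array(uv)+.5)/k-.5+o
P=np.array([pt(NEW,0,y,.0415) for y in(.081,.027,-.027,-.081)])
t=f([[203,303],[320,265],[438,230],[556,194]],6,[95,135])
s=f([[196,385],[207,343],[217,305]],4.6,[160,150])
print('proj',proj(P,D['top']).round(1).tolist());print('meas',t.round(1).tolist())
print('side proj',proj(P[1:],D['side']).round(1).tolist(),'meas',s.round(1).tolist())
print('xy err top mm',((back(t,.0415,D['top'])-P)*1e3).round(1).tolist())
print('xy err side mm',((back(s,.0415,D['side'])-P[1:])*1e3).round(1).tolist())
# gold ring segmentation
for nm,k,Ps in(('top',8,P),('side',8,P[1:])):
  c=D[nm]
  for p in Ps:
    u=np.round(proj(p,c)[0]).astype(int);r=9
    q=c['color'][u[1]-r:u[1]+r+1,u[0]-r:u[0]+r+1].astype(float)
    g=np.clip((q[...,1]+q[...,2])/2-q[...,0]-18,0,None)
    yy,xx=np.mgrid[-r:r+1,-r:r+1];w=g*((xx**2+yy**2)<(8.5**2))
    m=np.array([(w*xx).sum(),(w*yy).sum()])/w.sum()+u
    print(nm,m.round(1),((back(m,.0415,c)[0]-p)*1e3).round(1))
```

```text
proj [[128.2, 185.0], [148.1, 178.9], [168.0, 172.9], [187.8, 166.9]]
meas [[128.4, 185.1], [147.9, 178.8], [167.6, 172.9], [187.2, 166.9]]
side proj [[201.3, 233.6], [204.1, 224.4], [206.6, 216.0]] meas [[202.2, 233.3], [204.6, 224.2], [206.8, 215.9]]
xy err top mm [[-0.2, -0.6, 0.0], [0.5, 0.6, 0.0], [-0.0, 1.1, 0.0], [-0.1, 1.5, 0.0]]
xy err side mm [[-1.6, -2.3, -0.0], [-0.9, -1.6, -0.0], [-0.2, -0.9, -0.0]]
top [128.1 182.7] [6.  0.4 0. ]
top [148.7 178.8] [ 0.5 -1.5  0. ]
top [168.2 172.3] [ 1.5 -0.5  0. ]
top [189.3 166.8] [ 0.4 -3.8  0. ]
side [200.9 234.4] [-0.8  4.1 -0. ]
side [204.6 222.2] [  4.7 -12.9  -0. ]
side [205.9 212.5] [ 12.4 -21.6  -0. ]
```

Run:
```python
from h import *
D=pickle.load(open('d0.pkl','rb'))
f=lambda uv,k,o:(np.array(uv)+.5)/k-.5+o
print('OLD tops')
for n,y,h,uv in (('fin',.081,.062,(219,142)),('timer dial',.027,.070,(349,176)),('can',-.027,.057,(469,209))):
    m=f([uv],6,[245,135]);p=pt(OLD,0,y,.0415+h);e=(back(m,p[2],D['top'])[0]-p)
    a=np.radians(OLD[1]);print(n,proj(p,D['top']).round(1),m.round(1),'err mm along',round(1e3*(e[:2]@[np.cos(a),np.sin(a)]),1),'across',round(1e3*(e[:2]@[np.sin(a),-np.cos(a)]),1))
m=f([[412,68]],4.6,[160,150]);p=pt(OLD,0,-.027,.0985);print('can side',proj(p,D['side']),m,((back(m,.0985,D['side'])-p)*1e3).round(1))
for S,n in((OLD,'old'),(NEW,'new')):
    for y in(.081,.027,-.027,-.081):
        p=pt(S,0,y,0);print(n,p.round(4),'q1',np.degrees(np.arctan2(p[1],p[0])).round(1),'r',np.hypot(*p[:2]).round(3))
```

```text
OLD tops
fin [[281.4 159.6]] [[281.1 158.2]] err mm along 1.5 across 3.2
timer dial [[302.7 163.9]] [[302.8 163.9]] err mm along -0.0 across -0.2
can [[323.2 169.5]] [[322.8 169.4]] err mm along 1.0 across -0.0
can side [[248.23919839 164.43643977]] [[249.17391304 164.39130435]] [[-3.2 -1.6  0. ]]
old [ 0.518  -0.1274  0.    ] q1 -13.8 r 0.533
old [ 0.5065 -0.1802  0.    ] q1 -19.6 r 0.538
old [ 0.4951 -0.233   0.    ] q1 -25.2 r 0.547
old [ 0.4836 -0.2858  0.    ] q1 -30.6 r 0.562
new [0.457  0.2685 0.    ] q1 30.4 r 0.53
new [0.4736 0.2171 0.    ] q1 24.6 r 0.521
new [0.4902 0.1657 0.    ] q1 18.7 r 0.517
new [0.5068 0.1143 0.    ] q1 12.7 r 0.52
```

Emit:
arm_command --deltas '[{"rz": 0.1495}, {"rz": 0.1495}, {"rz": 0.1495}, {"rz": 0.1495}, {"rz": 0.1495}, {"rz": 0.1495}, {"rz": 0.1495}, {"rz": 0.1495}, {"rz": 0.1495}, {"rz": 0.1495}, {}]' --squeeze 60

```text
invalid input
```

```bash
cat >> h.py <<'E'
YS=(.081,.027,-.027,-.081)
def go(which,i,z):
    from rig import env
    s=env.observe();S=OLD if which=='old' else NEW
    R=np.array(s['tool_rot']);p=pt(S,0,YS[i],z);th=np.degrees(np.arctan2(R[1,1],R[0,1]))
    dth=(th-(S[1]-90)+180)%360-180
    a=np.radians(S[1]);Y=np.array([np.cos(a),np.sin(a)]);e=p-s['position']
    print('t',round(s['time_s'],2),'pos',np.round(s['position'],4),'tilt',np.round(R[:2,2],4),'| first rz',round(np.radians(dth),4),
     'then dx',round(e[:2]@Y,4),'dy',round(e[:2]@[Y[1],-Y[0]],4),'dz',round(-e[2],4),'| now-axes',np.round(R.T@e,4),'w',round(s['grip_width'],4),'gf',np.round(s['gripper_force'],1),'F',np.round(s['ft_force'],1))
E
python3 -c "
from h import *;go('old',0,.15)"
```

```text
t 0.8 pos [0.1572 0.5271 0.196 ] tilt [0. 0.] | first rz 1.4948 then dx -0.563 dy 0.4915 dz 0.046 | now-axes [-0.5328 -0.5241  0.046 ] w 0.0856 gf 0.0 F [ 0.2 -0.5 -0.1]
```

Emit:
arm_command --deltas '[{"rx": 0, "ry": 0, "rz": 0.1495, "dx": 0, "dy": 0, "dz": 0, "fingers": 0.085}, {"rx": 0, "ry": 0, "rz": 0.1495, "dx": 0, "dy": 0, "dz": 0, "fingers": 0.085}, {"rx": 0, "ry": 0, "rz": 0.1495, "dx": 0, "dy": 0, "dz": 0, "fingers": 0.085}, {"rx": 0, "ry": 0, "rz": 0.1495, "dx": 0, "dy": 0, "dz": 0, "fingers": 0.085}, {"rx": 0, "ry": 0, "rz": 0.1495, "dx": 0, "dy": 0, "dz": 0, "fingers": 0.085}, {"rx": 0, "ry": 0, "rz": 0.1495, "dx": 0, "dy": 0, "dz": 0, "fingers": 0.085}, {"rx": 0, "ry": 0, "rz": 0.1495, "dx": 0, "dy": 0, "dz": 0, "fingers": 0.085}, {"rx": 0, "ry": 0, "rz": 0.1495, "dx": 0, "dy": 0, "dz": 0, "fingers": 0.085}, {"rx": 0, "ry": 0, "rz": 0.1495, "dx": 0, "dy": 0, "dz": 0, "fingers": 0.085}, {"rx": 0, "ry": 0, "rz": 0.1495, "dx": 0, "dy": 0, "dz": 0, "fingers": 0.085}]' --squeeze 60

```text
time_s: 1.8
position: [0.1571, 0.527, 0.196]
tool_rot: [[0.218, 0.976, -0.0], [0.976, -0.218, -0.0], [-0.0, -0.0, -1.0]]
ft_force: [0.4, 0.0, -0.2]
grip_width: 0.0846
gripper_force: 0.0
```

Emit:
arm_command --deltas '[{"dx": -0.031, "dy": 0.027, "dz": 0, "fingers": 0.085}, {"dx": -0.031, "dy": 0.027, "dz": 0, "fingers": 0.085}, {"dx": -0.031, "dy": 0.027, "dz": 0, "fingers": 0.085}, {"dx": -0.031, "dy": 0.027, "dz": 0, "fingers": 0.085}, {"dx": -0.031, "dy": 0.027, "dz": 0, "fingers": 0.085}, {"dx": -0.031, "dy": 0.027, "dz": 0, "fingers": 0.085}, {"dx": -0.031, "dy": 0.027, "dz": 0, "fingers": 0.085}, {"dx": -0.031, "dy": 0.027, "dz": 0, "fingers": 0.085}, {"dx": -0.031, "dy": 0.027, "dz": 0, "fingers": 0.085}, {"dx": -0.031, "dy": 0.027, "dz": 0, "fingers": 0.085}, {"dx": -0.031, "dy": 0.027, "dz": 0, "fingers": 0.085}, {"dx": -0.031, "dy": 0.027, "dz": 0, "fingers": 0.085}]'

```text
invalid input
```

Emit:
arm_command --deltas '[{"rx": 0, "ry": 0, "rz": 0, "dx": -0.031, "dy": 0.027, "dz": 0, "fingers": 0.085}, {"rx": 0, "ry": 0, "rz": 0, "dx": -0.031, "dy": 0.027, "dz": 0, "fingers": 0.085}, {"rx": 0, "ry": 0, "rz": 0, "dx": -0.031, "dy": 0.027, "dz": 0, "fingers": 0.085}, {"rx": 0, "ry": 0, "rz": 0, "dx": -0.031, "dy": 0.027, "dz": 0, "fingers": 0.085}, {"rx": 0, "ry": 0, "rz": 0, "dx": -0.031, "dy": 0.027, "dz": 0, "fingers": 0.085}, {"rx": 0, "ry": 0, "rz": 0, "dx": -0.031, "dy": 0.027, "dz": 0, "fingers": 0.085}, {"rx": 0, "ry": 0, "rz": 0, "dx": -0.031, "dy": 0.027, "dz": 0, "fingers": 0.085}, {"rx": 0, "ry": 0, "rz": 0, "dx": -0.031, "dy": 0.027, "dz": 0, "fingers": 0.085}, {"rx": 0, "ry": 0, "rz": 0, "dx": -0.031, "dy": 0.027, "dz": 0, "fingers": 0.085}, {"rx": 0, "ry": 0, "rz": 0, "dx": -0.031, "dy": 0.027, "dz": 0, "fingers": 0.085}, {"rx": 0, "ry": 0, "rz": 0, "dx": -0.031, "dy": 0.027, "dz": 0, "fingers": 0.085}, {"rx": 0, "ry": 0, "rz": 0, "dx": -0.031, "dy": 0.027, "dz": 0, "fingers": 0.085}]'

```text
time_s: 3.0
position: [0.3953, 0.0931, 0.1963]
tool_rot: [[0.213, 0.977, 0.001], [0.977, -0.213, 0.0], [0.0, 0.001, -1.0]]
ft_force: [0.5, 0.7, 0.5]
grip_width: 0.0851
gripper_force: 0.0
```

```bash
python3 -c "
from h import *;go('old',0,.13)"
```

```text
t 3.0 pos [0.3953 0.0931 0.1963] tilt [0.0007 0.    ] | first rz -0.0004 then dx -0.1895 dy 0.1666 dz 0.0663 | now-axes [-0.1894  0.1667  0.0663] w 0.0851 gf 0.0 F [0.5 0.7 0.5]
```

Emit:
arm_command --deltas '[{"rx": 0, "ry": 0, "rz": 0, "dx": -0.03, "dy": 0.026, "dz": 0, "fingers": 0.085}, {"rx": 0, "ry": 0, "rz": 0, "dx": -0.03, "dy": 0.026, "dz": 0, "fingers": 0.085}, {"rx": 0, "ry": 0, "rz": 0, "dx": -0.03, "dy": 0.026, "dz": 0, "fingers": 0.085}, {"rx": 0, "ry": 0, "rz": 0, "dx": -0.03, "dy": 0.026, "dz": 0, "fingers": 0.085}, {"rx": 0, "ry": 0, "rz": 0, "dx": -0.03, "dy": 0.026, "dz": 0.01, "fingers": 0.085}, {"rx": 0, "ry": 0, "rz": 0, "dx": -0.03, "dy": 0.026, "dz": 0.02, "fingers": 0.085}, {"rx": 0, "ry": 0, "rz": 0, "dx": -0.011, "dy": 0.011, "dz": 0.02, "fingers": 0.085}, {"rx": 0, "ry": 0, "rz": 0, "dx": 0, "dy": 0, "dz": 0.03, "fingers": 0.085}, {"rx": 0, "ry": 0, "rz": 0, "dx": 0, "dy": 0, "dz": 0.03, "fingers": 0.085}, {"rx": 0, "ry": 0, "rz": 0, "dx": 0, "dy": 0, "dz": 0.01, "fingers": 0.085}, {"rx": 0, "ry": 0, "rz": 0, "dx": 0, "dy": 0, "dz": 0.01, "fingers": 0.085}, {"rx": 0, "ry": 0, "rz": 0, "dx": 0, "dy": 0, "dz": 0, "fingers": 0.085}]'

```text
time_s: 4.2
position: [0.5174, -0.1273, 0.0659]
tool_rot: [[0.212, 0.977, -0.0], [0.977, -0.212, 0.0], [0.0, -0.0, -1.0]]
ft_force: [-0.6, -0.1, 0.3]
grip_width: 0.0848
gripper_force: 0.0
```

```bash
python3 -c "
from h import *;go('old',0,.056)"
```

```text
t 4.2 pos [ 0.5174 -0.1273  0.0659] tilt [-0.0004  0.0002] | first rz -0.0 then dx -0.0 dy 0.0006 dz 0.0099 | now-axes [-0.      0.0006  0.0099] w 0.0848 gf 0.0 F [-0.6 -0.1  0.3]
```

Emit:
arm_command --deltas '[{"rx": 0, "ry": 0, "rz": 0, "dx": 0, "dy": 0, "dz": 0.01, "fingers": 0.06}, {"rx": 0, "ry": 0, "rz": 0, "dx": 0, "dy": 0, "dz": 0, "fingers": 0.045}, {"rx": 0, "ry": 0, "rz": 0, "dx": 0, "dy": 0, "dz": 0, "fingers": 0.038}, {"rx": 0, "ry": 0, "rz": 0, "dx": 0, "dy": 0, "dz": 0, "fingers": 0.03}, {"rx": 0, "ry": 0, "rz": 0, "dx": 0, "dy": 0, "dz": 0, "fingers": 0.02}, {"rx": 0, "ry": 0, "rz": 0, "dx": 0, "dy": 0, "dz": 0, "fingers": 0.02}, {"rx": 0, "ry": 0, "rz": 0, "dx": 0, "dy": 0, "dz": 0, "fingers": 0.02}]' --squeeze 60

```text
time_s: 4.9
position: [0.5178, -0.1276, 0.0568]
tool_rot: [[0.212, 0.977, 0.001], [0.977, -0.212, -0.001], [-0.0, 0.001, -1.0]]
ft_force: [-0.8, -0.1, 5.6]
grip_width: 0.0343
gripper_force: 59.9
```

Emit:
arm_command --deltas '[{"rx": 0, "ry": 0, "rz": 0, "dx": 0, "dy": 0, "dz": -0.01, "fingers": 0.02}, {"rx": 0, "ry": 0, "rz": 0, "dx": 0, "dy": 0, "dz": -0.025, "fingers": 0.02}, {"rx": 0, "ry": 0, "rz": 0, "dx": 0, "dy": 0, "dz": -0.025, "fingers": 0.02}, {"rx": 0, "ry": 0, "rz": 0, "dx": 0, "dy": 0, "dz": -0.025, "fingers": 0.02}, {"rx": 0, "ry": 0, "rz": 0, "dx": 0.005, "dy": 0, "dz": -0.02, "fingers": 0.02}, {"rx": 0, "ry": 0, "rz": 0, "dx": 0.02, "dy": -0.01, "dz": 0, "fingers": 0.02}, {"rx": 0, "ry": 0, "rz": 0, "dx": 0.035, "dy": -0.014, "dz": 0, "fingers": 0.02}, {"rx": 0, "ry": 0, "rz": 0, "dx": 0.035, "dy": -0.014, "dz": 0, "fingers": 0.02}, {"rx": 0, "ry": 0, "rz": 0, "dx": 0.035, "dy": -0.014, "dz": 0, "fingers": 0.02}, {"rx": 0, "ry": 0, "rz": 0, "dx": 0.035, "dy": -0.014, "dz": 0, "fingers": 0.02}, {"rx": 0, "ry": 0, "rz": 0, "dx": 0.035, "dy": -0.014, "dz": 0, "fingers": 0.02}, {"rx": 0, "ry": 0, "rz": 0, "dx": 0.035, "dy": -0.014, "dz": 0, "fingers": 0.02}]'

```text
time_s: 6.1
position: [0.4748, 0.1237, 0.1615]
tool_rot: [[0.213, 0.977, 0.0], [0.977, -0.213, 0.0], [0.0, 0.0, -1.0]]
ft_force: [1.7, -0.4, -2.2]
grip_width: 0.0345
gripper_force: 60.0
```

```bash
python3 -c "
from h import *;go('new',0,.16)"
```

```text
t 6.1 pos [0.4748 0.1237 0.1615] tilt [0.0002 0.    ] | first rz -0.5266 then dx 0.1433 dy 0.0275 dz 0.0015 | now-axes [ 0.1377 -0.0482  0.0015] w 0.0345 gf 60.0 F [ 1.7 -0.4 -2.2]
```

Emit:
arm_command --deltas '[{"rx": 0, "ry": 0, "rz": -0.1316, "dx": 0, "dy": 0, "dz": 0, "fingers": 0.02}, {"rx": 0, "ry": 0, "rz": -0.1316, "dx": 0, "dy": 0, "dz": 0, "fingers": 0.02}, {"rx": 0, "ry": 0, "rz": -0.1316, "dx": 0, "dy": 0, "dz": 0, "fingers": 0.02}, {"rx": 0, "ry": 0, "rz": -0.1316, "dx": 0, "dy": 0, "dz": 0, "fingers": 0.02}, {"rx": 0, "ry": 0, "rz": 0, "dx": 0.035, "dy": 0.007, "dz": 0, "fingers": 0.02}, {"rx": 0, "ry": 0, "rz": 0, "dx": 0.035, "dy": 0.007, "dz": 0, "fingers": 0.02}, {"rx": 0, "ry": 0, "rz": 0, "dx": 0.035, "dy": 0.007, "dz": 0, "fingers": 0.02}, {"rx": 0, "ry": 0, "rz": 0, "dx": 0.03, "dy": 0.005, "dz": 0, "fingers": 0.02}, {"rx": 0, "ry": 0, "rz": 0, "dx": 0.007, "dy": 0.001, "dz": 0, "fingers": 0.02}, {"rx": 0, "ry": 0, "rz": 0, "dx": 0, "dy": 0, "dz": 0, "fingers": 0.02}]'

```text
time_s: 7.1
position: [0.4571, 0.2662, 0.1612]
tool_rot: [[-0.309, 0.951, -0.0], [0.951, 0.309, -0.0], [-0.0, -0.0, -1.0]]
ft_force: [0.4, -0.7, -1.4]
grip_width: 0.0341
gripper_force: 59.9
```

Run:
```python
from h import *
from rig import env
go('new',0,.0568)
S=env.observe()
c={n:env.get_image(n) for n in('top','side')}
out=[]
for n,k,r in(('side',5,55),('top',5,55)):
    p=c[n];u=proj(pt(NEW,0,.081,.09),p)[0].astype(int)
    x0,y0=u-r;im=cv2.resize(p['color'][y0:y0+2*r,x0:x0+2*r],None,fx=k*.7,fy=k*.7,interpolation=cv2.INTER_CUBIC)
    # expected pin tip from tcp: grasp at +22.7 above tcp, origin 36 below, pin tip 16 more
    tip=np.array(S['position'])+[0,0,.0415-.0568];q=(proj(tip,p)[0]+.5-[x0,y0])*3.5-.5
    cv2.circle(im,tuple(q.astype(int)),3,(0,0,255),1);out.append(im)
cv2.imwrite('pics/hold1.png',np.hstack(out))
```

```text
t 7.1 pos [0.4571 0.2662 0.1612] tilt [-0.0001 -0.0002] | first rz 0.0018 then dx 0.0022 dy 0.0006 dz 0.1044 | now-axes [0.0022 0.0006 0.1044] w 0.0341 gf 59.9 F [ 0.4 -0.7 -1.4]
```

View pics/hold1.png

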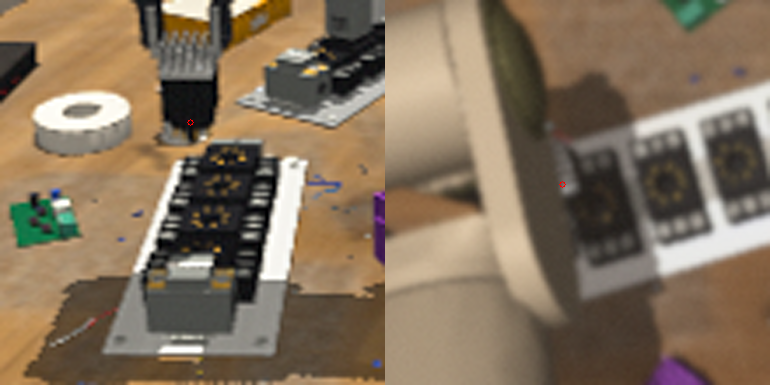

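Emit:
arm_command --deltas '[{"rx": 0, "ry": 0, "rz": 0.0018, "dx": 0.002, "dy": 0.0006, "dz": 0.02, "fingers": 0.02}, {"rx": 0, "ry": 0, "rz": 0, "dx": 0, "dy": 0, "dz": 0.02, "fingers": 0.02}, {"rx": 0, "ry": 0, "rz": 0, "dx": 0, "dy": 0, "dz": 0.02, "fingers": 0.02}, {"rx": 0, "ry": 0, "rz": 0, "dx": 0, "dy": 0, "dz": 0.015, "fingers": 0.02}, {"rx": 0, "ry": 0, "rz": 0, "dx": 0, "dy": 0, "dz": 0.008, "fingers": 0.02}, {"rx": 0, "ry": 0, "rz": 0, "dx": 0, "dy": 0, "dz": 0.005, "fingers": 0.02}, {"rx": 0, "ry": 0, "rz": 0, "dx": 0, "dy": 0, "dz": 0.005, "fingers": 0.02}, {"rx": 0, "ry": 0, "rz": 0, "dx": 0, "dy": 0, "dz": 0.003, "fingers": 0.02}, {"rx": 0, "ry": 0, "rz": 0, "dx": 0, "dy": 0, "dz": 0, "fingers": 0.02}]'

```text
time_s: 8.1
position: [0.4575, 0.2677, 0.065]
tool_rot: [[-0.306, 0.952, 0.0], [0.952, 0.306, -0.0], [-0.0, -0.0, -1.0]]
ft_force: [-0.2, -0.1, -1.6]
grip_width: 0.0341
gripper_force: 60.0
```

```bash
python3 -c "
from h import *;go('new',0,.0568)"
```

```text
t 8.1 pos [0.4575 0.2677 0.065 ] tilt [ 0. -0.] | first rz -0.0018 then dx 0.0009 dy -0.0002 dz 0.0082 | now-axes [ 0.0009 -0.0002  0.0082] w 0.0341 gf 60.0 F [-0.2 -0.1 -1.6]
```

Emit:
arm_command --deltas '[{"rx": 0, "ry": 0, "rz": -0.001, "dx": 0.0005, "dy": 0, "dz": 0.004, "fingers": 0.02}, {"rx": 0, "ry": 0, "rz": 0, "dx": 0, "dy": 0, "dz": 0.0035, "fingers": 0.02}, {"rx": 0, "ry": 0, "rz": 0, "dx": 0, "dy": 0, "dz": 0, "fingers": 0.02}, {"rx": 0, "ry": 0, "rz": 0, "dx": 0, "dy": 0, "dz": 0, "fingers": 0.04}, {"rx": 0, "ry": 0, "rz": 0, "dx": 0, "dy": 0, "dz": 0, "fingers": 0.045}, {"rx": 0, "ry": 0, "rz": 0, "dx": 0, "dy": 0, "dz": 0, "fingers": 0.06}, {"rx": 0, "ry": 0, "rz": 0, "dx": 0, "dy": 0, "dz": 0, "fingers": 0.085}, {"rx": 0, "ry": 0, "rz": 0, "dx": 0, "dy": 0, "dz": 0, "fingers": 0.085}, {"rx": 0, "ry": 0, "rz": 0, "dx": 0, "dy": 0, "dz": -0.01, "fingers": 0.085}, {"rx": 0, "ry": 0, "rz": 0, "dx": 0, "dy": 0, "dz": -0.03, "fingers": 0.085}, {"rx": 0, "ry": 0, "rz": 0, "dx": 0, "dy": 0, "dz": -0.03, "fingers": 0.085}, {"rx": 0, "ry": 0, "rz": 0, "dx": 0, "dy": 0, "dz": -0.03, "fingers": 0.085}]'

```text
time_s: 9.3
position: [0.4572, 0.2682, 0.1595]
tool_rot: [[-0.307, 0.952, 0.0], [0.952, 0.307, 0.0], [-0.0, 0.0, -1.0]]
ft_force: [0.8, 0.5, 0.4]
grip_width: 0.0851
gripper_force: 0.0
```

```bash
python3 -c "
from h import *;go('old',1,.16)"
```

```text
t 9.3 pos [0.4572 0.2682 0.1595] tilt [0.0005 0.0001] | first rz 0.5254 then dx -0.4277 dy 0.1434 dz -0.0005 | now-axes [-0.4419 -0.0905 -0.0006] w 0.0851 gf 0.0 F [0.8 0.5 0.4]
```

Emit:
arm_command --deltas '[{"rx": 0, "ry": 0, "rz": 0.1314, "dx": 0, "dy": 0, "dz": 0, "fingers": 0.085}, {"rx": 0, "ry": 0, "rz": 0.1314, "dx": 0, "dy": 0, "dz": 0, "fingers": 0.085}, {"rx": 0, "ry": 0, "rz": 0.1314, "dx": 0, "dy": 0, "dz": 0, "fingers": 0.085}, {"rx": 0, "ry": 0, "rz": 0.1314, "dx": 0, "dy": 0, "dz": 0, "fingers": 0.085}, {"rx": 0, "ry": 0, "rz": 0, "dx": -0.036, "dy": 0.012, "dz": 0, "fingers": 0.085}, {"rx": 0, "ry": 0, "rz": 0, "dx": -0.036, "dy": 0.012, "dz": 0, "fingers": 0.085}, {"rx": 0, "ry": 0, "rz": 0, "dx": -0.036, "dy": 0.012, "dz": 0, "fingers": 0.085}, {"rx": 0, "ry": 0, "rz": 0, "dx": -0.036, "dy": 0.012, "dz": 0, "fingers": 0.085}, {"rx": 0, "ry": 0, "rz": 0, "dx": -0.036, "dy": 0.012, "dz": 0, "fingers": 0.085}, {"rx": 0, "ry": 0, "rz": 0, "dx": -0.036, "dy": 0.012, "dz": 0, "fingers": 0.085}, {"rx": 0, "ry": 0, "rz": 0, "dx": -0.036, "dy": 0.012, "dz": 0, "fingers": 0.085}, {"rx": 0, "ry": 0, "rz": 0, "dx": -0.036, "dy": 0.012, "dz": 0, "fingers": 0.085}]'

```text
time_s: 10.5
position: [0.49, -0.0352, 0.1584]
tool_rot: [[0.212, 0.977, 0.001], [0.977, -0.212, -0.0], [-0.0, 0.001, -1.0]]
ft_force: [0.9, 0.1, 0.7]
grip_width: 0.0848
gripper_force: 0.0
```

Run:
```python
from h import *
from rig import env
go('old',1,.056)
out=[]
for n,r in(('side',45),('top',45)):
    p=env.get_image(n);u=proj(pt(NEW,0,.06,.06),p)[0].astype(int);x0,y0=u-r
    im=cv2.resize(p['color'][y0:y0+2*r,x0:x0+2*r],None,fx=4.4,fy=4.4,interpolation=cv2.INTER_CUBIC)
    for z,h in((.0415,.041),(.1035,.018)):
        q=(proj(box(NEW,.081,z,h,min(h,.02)),p)+.5-[x0,y0])*4.4-.5;cv2.polylines(im,[q.astype(np.int32)],True,(0,255,0),1)
    out.append(im)
cv2.imwrite('pics/put1.png',np.hstack(out))
```

```text
t 10.5 pos [ 0.49   -0.0352  0.1584] tilt [ 0.001  -0.0003] | first rz -0.0002 then dx -0.1382 dy 0.047 dz 0.1024 | now-axes [-0.1382  0.0469  0.1025] w 0.0848 gf 0.0 F [0.9 0.1 0.7]
```

View pics/put1.png

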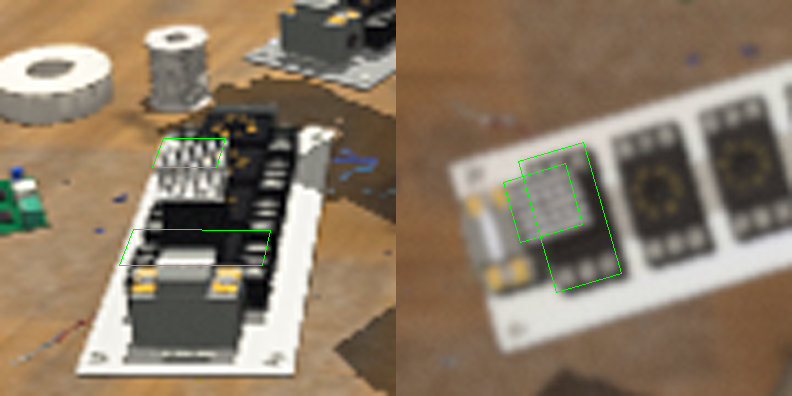

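The finned relay is fully home: in the side view its top sits exactly on the predicted seated outline, around (190,152). Next is the timer.

Emit:
arm_command --deltas '[{"rx": 0, "ry": 0, "rz": 0, "dx": -0.034, "dy": 0.0115, "dz": 0, "fingers": 0.085}, {"rx": 0, "ry": 0, "rz": 0, "dx": -0.034, "dy": 0.0115, "dz": 0, "fingers": 0.085}, {"rx": 0, "ry": 0, "rz": 0, "dx": -0.034, "dy": 0.0115, "dz": 0, "fingers": 0.085}, {"rx": 0, "ry": 0, "rz": 0, "dx": -0.034, "dy": 0.0115, "dz": 0, "fingers": 0.085}, {"rx": 0, "ry": 0, "rz": 0, "dx": -0.003, "dy": 0.001, "dz": 0.01, "fingers": 0.085}, {"rx": 0, "ry": 0, "rz": 0, "dx": 0, "dy": 0, "dz": 0.03, "fingers": 0.085}, {"rx": 0, "ry": 0, "rz": 0, "dx": 0, "dy": 0, "dz": 0.03, "fingers": 0.085}, {"rx": 0, "ry": 0, "rz": 0, "dx": 0, "dy": 0, "dz": 0.02, "fingers": 0.085}, {"rx": 0, "ry": 0, "rz": 0, "dx": 0, "dy": 0, "dz": 0.01, "fingers": 0.085}, {"rx": 0, "ry": 0, "rz": 0, "dx": 0, "dy": 0, "dz": 0.003, "fingers": 0.085}, {"rx": 0, "ry": 0, "rz": 0, "dx": 0, "dy": 0, "dz": 0, "fingers": 0.085}]'

```text
time_s: 11.7
position: [0.5067, -0.1791, 0.0551]
tool_rot: [[0.212, 0.977, 0.001], [0.977, -0.212, -0.0], [-0.0, 0.001, -1.0]]
ft_force: [-0.3, -0.7, 0.5]
grip_width: 0.0849
gripper_force: 0.0
```

```bash
python3 -c "
from h import *;go('old',1,.056)"
```

```text
t 11.7 pos [ 0.5067 -0.1791  0.0551] tilt [ 0.0006 -0.0003] | first rz 0.0003 then dx -0.0011 dy 0.0001 dz -0.0009 | now-axes [-0.0011  0.0001 -0.0009] w 0.0849 gf 0.0 F [-0.3 -0.7  0.5]
```

Emit:
arm_command --deltas '[{"rx": 0, "ry": 0, "rz": 0, "dx": -0.001, "dy": 0, "dz": -0.001, "fingers": 0.06}, {"rx": 0, "ry": 0, "rz": 0, "dx": 0, "dy": 0, "dz": 0, "fingers": 0.045}, {"rx": 0, "ry": 0, "rz": 0, "dx": 0, "dy": 0, "dz": 0, "fingers": 0.038}, {"rx": 0, "ry": 0, "rz": 0, "dx": 0, "dy": 0, "dz": 0, "fingers": 0.03}, {"rx": 0, "ry": 0, "rz": 0, "dx": 0, "dy": 0, "dz": 0, "fingers": 0.02}, {"rx": 0, "ry": 0, "rz": 0, "dx": 0, "dy": 0, "dz": 0, "fingers": 0.02}, {"rx": 0, "ry": 0, "rz": 0, "dx": 0, "dy": 0, "dz": 0, "fingers": 0.02}, {"rx": 0, "ry": 0, "rz": 0, "dx": 0, "dy": 0, "dz": -0.01, "fingers": 0.02}, {"rx": 0, "ry": 0, "rz": 0, "dx": 0, "dy": 0, "dz": -0.025, "fingers": 0.02}, {"rx": 0, "ry": 0, "rz": 0, "dx": 0, "dy": 0, "dz": -0.025, "fingers": 0.02}, {"rx": 0, "ry": 0, "rz": 0, "dx": 0, "dy": 0, "dz": -0.025, "fingers": 0.02}, {"rx": 0, "ry": 0, "rz": 0, "dx": 0, "dy": 0, "dz": -0.02, "fingers": 0.02}]'

```text
time_s: 12.9
position: [0.5062, -0.1804, 0.1625]
tool_rot: [[0.212, 0.977, 0.001], [0.977, -0.212, -0.001], [-0.0, 0.001, -1.0]]
ft_force: [-0.1, 0.5, -1.4]
grip_width: 0.0353
gripper_force: 60.1
```

```bash
python3 -c "
from h import *;go('new',1,.16)"
```

```text
t 12.9 pos [ 0.5062 -0.1804  0.1625] tilt [ 0.0011 -0.0007] | first rz -0.5264 then dx 0.3883 dy 0.0912 dz 0.0025 | now-axes [ 0.3815 -0.1163  0.0022] w 0.0353 gf 60.1 F [-0.1  0.5 -1.4]
```

Emit:
arm_command --deltas '[{"rx": 0, "ry": 0, "rz": 0, "dx": 0.02, "dy": -0.006, "dz": 0, "fingers": 0.02}, {"rx": 0, "ry": 0, "rz": 0, "dx": 0.036, "dy": -0.011, "dz": 0, "fingers": 0.02}, {"rx": 0, "ry": 0, "rz": 0, "dx": 0.036, "dy": -0.011, "dz": 0, "fingers": 0.02}, {"rx": 0, "ry": 0, "rz": 0, "dx": 0.036, "dy": -0.011, "dz": 0, "fingers": 0.02}, {"rx": 0, "ry": 0, "rz": 0, "dx": 0.036, "dy": -0.011, "dz": 0, "fingers": 0.02}, {"rx": 0, "ry": 0, "rz": 0, "dx": 0.036, "dy": -0.011, "dz": 0, "fingers": 0.02}, {"rx": 0, "ry": 0, "rz": 0, "dx": 0.036, "dy": -0.011, "dz": 0, "fingers": 0.02}, {"rx": 0, "ry": 0, "rz": 0, "dx": 0.036, "dy": -0.011, "dz": 0, "fingers": 0.02}, {"rx": 0, "ry": 0, "rz": 0, "dx": 0.036, "dy": -0.011, "dz": 0, "fingers": 0.02}, {"rx": 0, "ry": 0, "rz": 0, "dx": 0.036, "dy": -0.011, "dz": 0, "fingers": 0.02}, {"rx": 0, "ry": 0, "rz": 0, "dx": 0.03, "dy": -0.009, "dz": 0, "fingers": 0.02}, {"rx": 0, "ry": 0, "rz": 0, "dx": 0.007, "dy": -0.002, "dz": 0, "fingers": 0.02}]'

```text
time_s: 14.1
position: [0.4729, 0.2191, 0.1609]
tool_rot: [[0.209, 0.978, -0.0], [0.978, -0.209, 0.0], [0.0, -0.0, -1.0]]
ft_force: [-1.0, -0.7, -1.2]
grip_width: 0.0354
gripper_force: 60.1
```

Emit:
arm_command --deltas '[{"rx": 0, "ry": 0, "rz": -0.1316, "dx": 0, "dy": 0, "dz": 0, "fingers": 0.02}, {"rx": 0, "ry": 0, "rz": -0.1316, "dx": 0, "dy": 0, "dz": 0, "fingers": 0.02}, {"rx": 0, "ry": 0, "rz": -0.1316, "dx": 0, "dy": 0, "dz": 0, "fingers": 0.02}, {"rx": 0, "ry": 0, "rz": -0.1316, "dx": 0, "dy": 0, "dz": 0, "fingers": 0.02}, {"rx": 0, "ry": 0, "rz": 0, "dx": 0, "dy": 0, "dz": 0, "fingers": 0.02}]'

```text
time_s: 14.6
position: [0.4738, 0.2159, 0.1608]
tool_rot: [[-0.308, 0.951, 0.0], [0.951, 0.308, -0.0], [-0.0, -0.0, -1.0]]
ft_force: [-0.1, 0.0, -0.8]
grip_width: 0.0351
gripper_force: 60.2
```

```bash
python3 -c "
from h import *;go('new',1,.066)"
```

```text
t 14.6 pos [0.4738 0.2159 0.1608] tilt [ 0.     -0.0002] | first rz 0.0005 then dx 0.0012 dy 0.0002 dz 0.0948 | now-axes [0.0012 0.0002 0.0948] w 0.0351 gf 60.2 F [-0.1  0.  -0.8]
```

Emit:
arm_command --deltas '[{"rx": 0, "ry": 0, "rz": 0, "dx": 0.001, "dy": 0, "dz": 0.02, "fingers": 0.02}, {"rx": 0, "ry": 0, "rz": 0, "dx": 0, "dy": 0, "dz": 0.025, "fingers": 0.02}, {"rx": 0, "ry": 0, "rz": 0, "dx": 0, "dy": 0, "dz": 0.02, "fingers": 0.02}, {"rx": 0, "ry": 0, "rz": 0, "dx": 0, "dy": 0, "dz": 0.014, "fingers": 0.02}, {"rx": 0, "ry": 0, "rz": 0, "dx": 0, "dy": 0, "dz": 0.006, "fingers": 0.02}, {"rx": 0, "ry": 0, "rz": 0, "dx": 0, "dy": 0, "dz": 0.005, "fingers": 0.02}, {"rx": 0, "ry": 0, "rz": 0, "dx": 0, "dy": 0, "dz": 0.004, "fingers": 0.02}, {"rx": 0, "ry": 0, "rz": 0, "dx": 0, "dy": 0, "dz": 0.004, "fingers": 0.02}, {"rx": 0, "ry": 0, "rz": 0, "dx": 0, "dy": 0, "dz": 0.003, "fingers": 0.02}, {"rx": 0, "ry": 0, "rz": 0, "dx": 0, "dy": 0, "dz": 0.002, "fingers": 0.02}, {"rx": 0, "ry": 0, "rz": 0, "dx": 0, "dy": 0, "dz": 0, "fingers": 0.02}]'

```text
time_s: 15.7
position: [0.4734, 0.2175, 0.0574]
tool_rot: [[-0.307, 0.952, -0.0], [0.952, 0.307, -0.0], [-0.0, -0.0, -1.0]]
ft_force: [-0.1, 0.0, -1.9]
grip_width: 0.0355
gripper_force: 60.2
```

Emit:
arm_command --deltas '[{"rx": 0, "ry": 0, "rz": 0, "dx": 0, "dy": 0, "dz": 0.001, "fingers": 0.02}, {"rx": 0, "ry": 0, "rz": 0, "dx": 0, "dy": 0, "dz": 0, "fingers": 0.04}, {"rx": 0, "ry": 0, "rz": 0, "dx": 0, "dy": 0, "dz": 0, "fingers": 0.045}, {"rx": 0, "ry": 0, "rz": 0, "dx": 0, "dy": 0, "dz": 0, "fingers": 0.06}, {"rx": 0, "ry": 0, "rz": 0, "dx": 0, "dy": 0, "dz": 0, "fingers": 0.085}, {"rx": 0, "ry": 0, "rz": 0, "dx": 0, "dy": 0, "dz": 0, "fingers": 0.085}, {"rx": 0, "ry": 0, "rz": 0, "dx": 0, "dy": 0, "dz": -0.01, "fingers": 0.085}, {"rx": 0, "ry": 0, "rz": 0, "dx": 0, "dy": 0, "dz": -0.03, "fingers": 0.085}, {"rx": 0, "ry": 0, "rz": 0, "dx": 0, "dy": 0, "dz": -0.03, "fingers": 0.085}, {"rx": 0, "ry": 0, "rz": 0, "dx": 0, "dy": 0, "dz": -0.03, "fingers": 0.085}, {"rx": 0, "ry": 0, "rz": 0, "dx": 0, "dy": 0, "dz": -0.003, "fingers": 0.085}]'

```text
time_s: 16.8
position: [0.475, 0.2179, 0.1638]
tool_rot: [[-0.307, 0.952, 0.007], [0.952, 0.307, 0.002], [-0.001, 0.007, -1.0]]
ft_force: [0.8, 0.5, 0.0]
grip_width: 0.0851
gripper_force: 0.0
```

```bash
python3 -c "
from h import *;go('old',2,.16)"
```

```text
t 16.8 pos [0.475  0.2179 0.1638] tilt [0.0074 0.0015] | first rz 0.5263 then dx -0.4364 dy 0.1153 dz 0.0038 | now-axes [-0.4352 -0.1196  0.0033] w 0.0851 gf 0.0 F [0.8 0.5 0. ]
```

Emit:
arm_command --deltas '[{"rx": 0, "ry": 0, "rz": 0.1314, "dx": 0, "dy": 0, "dz": 0, "fingers": 0.085}, {"rx": 0, "ry": 0, "rz": 0.1314, "dx": 0, "dy": 0, "dz": 0, "fingers": 0.085}, {"rx": 0, "ry": 0, "rz": 0.1314, "dx": 0, "dy": 0, "dz": 0, "fingers": 0.085}, {"rx": 0, "ry": 0, "rz": 0.1314, "dx": 0, "dy": 0, "dz": 0, "fingers": 0.085}, {"rx": 0, "ry": 0, "rz": 0, "dx": -0.036, "dy": 0.0095, "dz": 0, "fingers": 0.085}, {"rx": 0, "ry": 0, "rz": 0, "dx": -0.036, "dy": 0.0095, "dz": 0, "fingers": 0.085}, {"rx": 0, "ry": 0, "rz": 0, "dx": -0.036, "dy": 0.0095, "dz": 0, "fingers": 0.085}, {"rx": 0, "ry": 0, "rz": 0, "dx": -0.036, "dy": 0.0095, "dz": 0, "fingers": 0.085}, {"rx": 0, "ry": 0, "rz": 0, "dx": -0.036, "dy": 0.0095, "dz": 0, "fingers": 0.085}, {"rx": 0, "ry": 0, "rz": 0, "dx": -0.036, "dy": 0.0095, "dz": 0, "fingers": 0.085}, {"rx": 0, "ry": 0, "rz": 0, "dx": -0.036, "dy": 0.0095, "dz": 0, "fingers": 0.085}, {"rx": 0, "ry": 0, "rz": 0, "dx": -0.036, "dy": 0.0095, "dz": 0, "fingers": 0.085}]'

```text
time_s: 18.0
position: [0.4864, -0.0815, 0.1596]
tool_rot: [[0.212, 0.977, -0.0], [0.977, -0.212, 0.0], [0.0, -0.0, -1.0]]
ft_force: [0.6, 0.1, 0.8]
grip_width: 0.0853
gripper_force: 0.0
```

Run:
```python
from h import *
go('old',2,.056)
from rig import env
for n in('side',):
    p=env.get_image(n);x0,y0,r=170,175,50
    im=cv2.resize(p['color'][y0:y0+2*r,x0:x0+2*r],None,fx=5,fy=5,interpolation=cv2.INTER_CUBIC)
    for y in(.081,.027):
        q=(proj(box(NEW,y,.1035,.018,.018),p)+.5-[x0,y0])*5-.5;cv2.polylines(im,[q.astype(np.int32)],True,(0,255,0),1)
cv2.imwrite('pics/put2.png',im)
```

```text
t 18.0 pos [ 0.4864 -0.0815  0.1596] tilt [-0.0002  0.0001] | first rz 0.0005 then dx -0.1462 dy 0.0406 dz 0.1036 | now-axes [-0.1462  0.0406  0.1036] w 0.0853 gf 0.0 F [0.6 0.1 0.8]
```

View pics/put2.png

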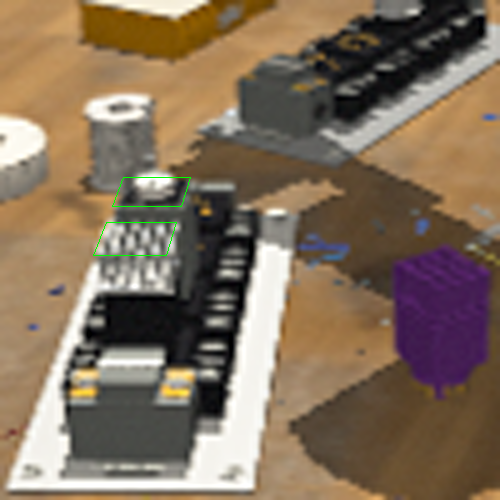

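Both relays are home: the finned top sits on its outline at (140,240) and the timer top at (152,190). Next is the can.

Emit:
arm_command --deltas '[{"rx": 0, "ry": 0, "rz": 0, "dx": -0.036, "dy": 0.01, "dz": 0, "fingers": 0.085}, {"rx": 0, "ry": 0, "rz": 0, "dx": -0.036, "dy": 0.01, "dz": 0, "fingers": 0.085}, {"rx": 0, "ry": 0, "rz": 0, "dx": -0.036, "dy": 0.01, "dz": 0, "fingers": 0.085}, {"rx": 0, "ry": 0, "rz": 0, "dx": -0.036, "dy": 0.01, "dz": 0, "fingers": 0.085}, {"rx": 0, "ry": 0, "rz": 0, "dx": -0.004, "dy": 0.001, "dz": 0.01, "fingers": 0.085}, {"rx": 0, "ry": 0, "rz": 0, "dx": 0, "dy": 0, "dz": 0.03, "fingers": 0.085}, {"rx": 0, "ry": 0, "rz": 0, "dx": 0, "dy": 0, "dz": 0.03, "fingers": 0.085}, {"rx": 0, "ry": 0, "rz": 0, "dx": 0, "dy": 0, "dz": 0.02, "fingers": 0.085}, {"rx": 0, "ry": 0, "rz": 0, "dx": 0, "dy": 0, "dz": 0.01, "fingers": 0.085}, {"rx": 0, "ry": 0, "rz": 0, "dx": 0, "dy": 0, "dz": 0.003, "fingers": 0.085}, {"rx": 0, "ry": 0, "rz": 0, "dx": 0, "dy": 0, "dz": 0, "fingers": 0.085}]'

```text
time_s: 19.15
position: [0.4957, -0.2332, 0.0569]
tool_rot: [[0.211, 0.977, 0.0], [0.977, -0.211, -0.0], [-0.0, 0.0, -1.0]]
ft_force: [1.1, -0.5, 0.3]
grip_width: 0.0848
gripper_force: 0.0
```

```bash
python3 -c "
from h import *;go('old',2,.056)"
```

```text
t 19.15 pos [ 0.4957 -0.2332  0.0569] tilt [ 0.0004 -0.0002] | first rz 0.0008 then dx 0.0001 dy -0.0007 dz 0.0009 | now-axes [ 0.0001 -0.0007  0.0009] w 0.0848 gf 0.0 F [ 1.1 -0.5  0.3]
```

Emit:
arm_command --deltas '[{"rx": 0, "ry": 0, "rz": 0, "dx": 0, "dy": -0.0005, "dz": 0.001, "fingers": 0.06}, {"rx": 0, "ry": 0, "rz": 0, "dx": 0, "dy": 0, "dz": 0, "fingers": 0.045}, {"rx": 0, "ry": 0, "rz": 0, "dx": 0, "dy": 0, "dz": 0, "fingers": 0.038}, {"rx": 0, "ry": 0, "rz": 0, "dx": 0, "dy": 0, "dz": 0, "fingers": 0.03}, {"rx": 0, "ry": 0, "rz": 0, "dx": 0, "dy": 0, "dz": 0, "fingers": 0.02}, {"rx": 0, "ry": 0, "rz": 0, "dx": 0, "dy": 0, "dz": 0, "fingers": 0.02}, {"rx": 0, "ry": 0, "rz": 0, "dx": 0, "dy": 0, "dz": 0, "fingers": 0.02}, {"rx": 0, "ry": 0, "rz": 0, "dx": 0, "dy": 0, "dz": -0.01, "fingers": 0.02}, {"rx": 0, "ry": 0, "rz": 0, "dx": 0, "dy": 0, "dz": -0.025, "fingers": 0.02}, {"rx": 0, "ry": 0, "rz": 0, "dx": 0, "dy": 0, "dz": -0.025, "fingers": 0.02}, {"rx": 0, "ry": 0, "rz": 0, "dx": 0, "dy": 0, "dz": -0.025, "fingers": 0.02}, {"rx": 0, "ry": 0, "rz": 0, "dx": 0, "dy": 0, "dz": -0.02, "fingers": 0.02}]'

```text
time_s: 20.35
position: [0.4951, -0.2334, 0.1626]
tool_rot: [[0.212, 0.977, 0.001], [0.977, -0.212, -0.001], [-0.001, 0.001, -1.0]]
ft_force: [0.2, 0.2, -0.8]
grip_width: 0.0303
gripper_force: 59.5
```

```bash
python3 -c "
from h import *;go('new',2,.16)"
```

```text
t 20.35 pos [ 0.4951 -0.2334  0.1626] tilt [ 0.0012 -0.001 ] | first rz -0.5257 then dx 0.3813 dy 0.118 dz 0.0026 | now-axes [ 0.389  -0.0893  0.0022] w 0.0303 gf 59.5 F [ 0.2  0.2 -0.8]
```

Emit:
arm_command --deltas '[{"rx": 0, "ry": 0, "rz": 0, "dx": 0.02, "dy": -0.005, "dz": 0, "fingers": 0.02}, {"rx": 0, "ry": 0, "rz": 0, "dx": 0.036, "dy": -0.008, "dz": 0, "fingers": 0.02}, {"rx": 0, "ry": 0, "rz": 0, "dx": 0.036, "dy": -0.008, "dz": 0, "fingers": 0.02}, {"rx": 0, "ry": 0, "rz": 0, "dx": 0.036, "dy": -0.008, "dz": 0, "fingers": 0.02}, {"rx": 0, "ry": 0, "rz": 0, "dx": 0.036, "dy": -0.008, "dz": 0, "fingers": 0.02}, {"rx": 0, "ry": 0, "rz": 0, "dx": 0.036, "dy": -0.008, "dz": 0, "fingers": 0.02}, {"rx": 0, "ry": 0, "rz": 0, "dx": 0.036, "dy": -0.008, "dz": 0, "fingers": 0.02}, {"rx": 0, "ry": 0, "rz": 0, "dx": 0.036, "dy": -0.009, "dz": 0, "fingers": 0.02}, {"rx": 0, "ry": 0, "rz": 0, "dx": 0.036, "dy": -0.009, "dz": 0, "fingers": 0.02}, {"rx": 0, "ry": 0, "rz": 0, "dx": 0.036, "dy": -0.008, "dz": 0, "fingers": 0.02}, {"rx": 0, "ry": 0, "rz": 0, "dx": 0.035, "dy": -0.008, "dz": 0, "fingers": 0.02}, {"rx": 0, "ry": 0, "rz": 0, "dx": 0.01, "dy": -0.002, "dz": 0, "fingers": 0.02}]'

```text
time_s: 21.55
position: [0.4898, 0.1685, 0.1611]
tool_rot: [[0.209, 0.978, 0.0], [0.978, -0.209, 0.001], [0.001, 0.0, -1.0]]
ft_force: [-0.9, -0.5, -0.5]
grip_width: 0.0306
gripper_force: 59.5
```

Emit:
arm_command --deltas '[{"rx": 0, "ry": 0, "rz": -0.1316, "dx": 0, "dy": 0, "dz": 0, "fingers": 0.02}, {"rx": 0, "ry": 0, "rz": -0.1316, "dx": 0, "dy": 0, "dz": 0, "fingers": 0.02}, {"rx": 0, "ry": 0, "rz": -0.1316, "dx": 0, "dy": 0, "dz": 0, "fingers": 0.02}, {"rx": 0, "ry": 0, "rz": -0.1316, "dx": 0, "dy": 0, "dz": 0, "fingers": 0.02}, {"rx": 0, "ry": 0, "rz": 0, "dx": 0, "dy": 0, "dz": 0, "fingers": 0.02}]'

```text
time_s: 22.05
position: [0.4904, 0.1653, 0.1609]
tool_rot: [[-0.309, 0.951, 0.0], [0.951, 0.309, -0.0], [-0.0, 0.0, -1.0]]
ft_force: [0.8, -0.2, -0.4]
grip_width: 0.0309
gripper_force: 59.5
```

Run:
```python
from h import *
go('new',2,.066)
from rig import env
S=env.observe();p=env.get_image('side');x0,y0,r=165,145,45;k=6
im=cv2.resize(p['color'][y0:y0+2*r,x0:x0+2*r],None,fx=k,fy=k,interpolation=cv2.INTER_CUBIC)
R=np.array(S['tool_rot']);o=np.array(S['position'])+[0,0,.0415-.056]
for z,w in((0,.0165),(.008,.0165),(.057,.0175)):
    a=np.linspace(0,6.283,40);P=o+[0,0,z]+w*(np.cos(a)[:,None]*R[:,0]+np.sin(a)[:,None]*R[:,1])
    q=(proj(P,p)+.5-[x0,y0])*k-.5;cv2.polylines(im,[q.astype(np.int32)],True,(0,255,0),1)
cv2.imwrite('pics/hold3.png',im)
```

```text
t 22.05 pos [0.4904 0.1653 0.1609] tilt [ 0.0003 -0.0002] | first rz 0.0015 then dx 0.0005 dy -0.0001 dz 0.0949 | now-axes [ 0.0005 -0.0001  0.0949] w 0.0309 gf 59.5 F [ 0.8 -0.2 -0.4]
```

View pics/hold3.png

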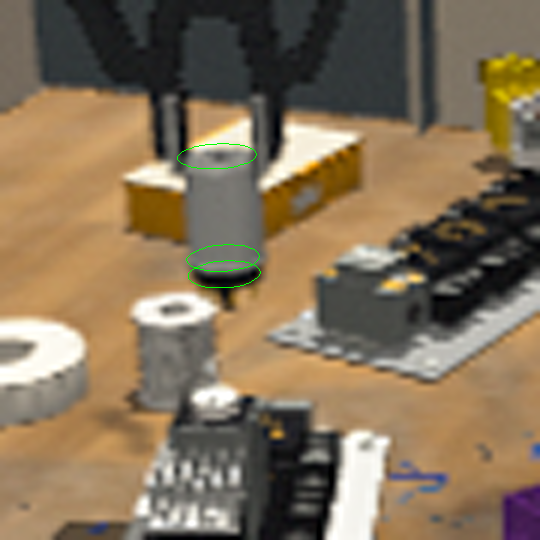

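Run:
```python
from h import *
D=pickle.load(open('d0.pkl','rb'));p=D['side']
T=np.array([.157,.5268,.1954]);y=np.array([.286,.958,0])
for l in(0,.0187,.0317):
    for s in(-1,1): print(l,s,(proj(T+[0,0,l]+s*.045*y,p)[0]*1.531).round(0))
from rig import env
S=env.observe();q=env.get_image('side');R=np.array(S['tool_rot'])
for l in(0,.0187,.03): print(l,[((proj(np.array(S['position'])+[0,0,l]+s*.0165*R[:,1],q)[0]-[165,145])*6).round(0).tolist() for s in(-1,1)])
```

```text
0 -1 [470. 394.]
0 1 [425. 438.]
0.0187 -1 [471. 379.]
0.0187 1 [426. 421.]
0.0317 -1 [472. 368.]
0.0317 1 [426. 409.]
0 [[256.0, 242.0], [184.0, 242.0]]
0.0187 [[254.0, 204.0], [181.0, 204.0]]
0.03 [[253.0, 180.0], [180.0, 180.0]]
```

The can hangs straight, with its pin tip at about (230,305). The fingertips end at row ~165, so they hold only the top rim, roughly 37 mm higher than the nominal TCP. I'll place this one gently and grip the coil lower.

Emit:
arm_command --deltas '[{"rx": 0, "ry": 0, "rz": 0.001, "dx": 0.0005, "dy": 0, "dz": 0.01, "fingers": 0.02}, {"rx": 0, "ry": 0, "rz": 0, "dx": 0, "dy": 0, "dz": 0.02, "fingers": 0.02}, {"rx": 0, "ry": 0, "rz": 0, "dx": 0, "dy": 0, "dz": 0.02, "fingers": 0.02}, {"rx": 0, "ry": 0, "rz": 0, "dx": 0, "dy": 0, "dz": 0.02, "fingers": 0.02}, {"rx": 0, "ry": 0, "rz": 0, "dx": 0, "dy": 0, "dz": 0.01, "fingers": 0.02}, {"rx": 0, "ry": 0, "rz": 0, "dx": 0, "dy": 0, "dz": 0.006, "fingers": 0.02}, {"rx": 0, "ry": 0, "rz": 0, "dx": 0, "dy": 0, "dz": 0.004, "fingers": 0.02}, {"rx": 0, "ry": 0, "rz": 0, "dx": 0, "dy": 0, "dz": 0.004, "fingers": 0.02}, {"rx": 0, "ry": 0, "rz": 0, "dx": 0, "dy": 0, "dz": 0.004, "fingers": 0.02}, {"rx": 0, "ry": 0, "rz": 0, "dx": 0, "dy": 0, "dz": 0.003, "fingers": 0.02}, {"rx": 0, "ry": 0, "rz": 0, "dx": 0, "dy": 0, "dz": 0.002, "fingers": 0.02}, {"rx": 0, "ry": 0, "rz": 0, "dx": 0, "dy": 0, "dz": 0, "fingers": 0.02}]'

```text
time_s: 23.35
position: [0.4901, 0.1662, 0.0574]
tool_rot: [[-0.307, 0.952, -0.0], [0.952, 0.307, -0.0], [0.0, -0.0, -1.0]]
ft_force: [0.2, -0.0, -0.9]
grip_width: 0.0305
gripper_force: 59.5
```

```bash
python3 -c "
from h import *;go('new',2,.056)"
```

```text
t 23.35 pos [0.4901 0.1662 0.0574] tilt [-0.0003 -0.    ] | first rz -0.0003 then dx -0.0005 dy -0.0001 dz 0.0014 | now-axes [-0.0005 -0.0001  0.0014] w 0.0305 gf 59.5 F [ 0.2 -0.  -0.9]
```

Emit:
arm_command --deltas '[{"rx": 0, "ry": 0, "rz": 0, "dx": 0, "dy": 0, "dz": 0.001, "fingers": 0.02}, {"rx": 0, "ry": 0, "rz": 0, "dx": 0, "dy": 0, "dz": 0, "fingers": 0.035}, {"rx": 0, "ry": 0, "rz": 0, "dx": 0, "dy": 0, "dz": 0, "fingers": 0.045}, {"rx": 0, "ry": 0, "rz": 0, "dx": 0, "dy": 0, "dz": 0, "fingers": 0.06}, {"rx": 0, "ry": 0, "rz": 0, "dx": 0, "dy": 0, "dz": 0, "fingers": 0.085}, {"rx": 0, "ry": 0, "rz": 0, "dx": 0, "dy": 0, "dz": 0, "fingers": 0.085}, {"rx": 0, "ry": 0, "rz": 0, "dx": 0, "dy": 0, "dz": -0.01, "fingers": 0.085}, {"rx": 0, "ry": 0, "rz": 0, "dx": 0, "dy": 0, "dz": -0.03, "fingers": 0.085}, {"rx": 0, "ry": 0, "rz": 0, "dx": 0, "dy": 0, "dz": -0.03, "fingers": 0.085}, {"rx": 0, "ry": 0, "rz": 0, "dx": 0, "dy": 0, "dz": -0.03, "fingers": 0.085}, {"rx": 0, "ry": 0, "rz": 0, "dx": 0, "dy": 0, "dz": -0.003, "fingers": 0.085}]'

```text
time_s: 24.45
position: [0.4918, 0.1665, 0.1638]
tool_rot: [[-0.307, 0.952, 0.007], [0.952, 0.307, 0.001], [-0.002, 0.007, -1.0]]
ft_force: [0.8, 0.1, 0.0]
grip_width: 0.085
gripper_force: 0.0
```

```bash
python3 -c "
from h import *;go('old',3,.16)"
```

```text
t 24.45 pos [0.4918 0.1665 0.1638] tilt [0.0074 0.0007] | first rz 0.5262 then dx -0.4437 dy 0.088 dz 0.0038 | now-axes [-0.4278 -0.1468  0.0034] w 0.085 gf 0.0 F [0.8 0.1 0. ]
```

Emit:
arm_command --deltas '[{"rx": 0, "ry": 0, "rz": 0.1314, "dx": 0, "dy": 0, "dz": 0, "fingers": 0.085}, {"rx": 0, "ry": 0, "rz": 0.1314, "dx": 0, "dy": 0, "dz": 0, "fingers": 0.085}, {"rx": 0, "ry": 0, "rz": 0.1314, "dx": 0, "dy": 0, "dz": 0, "fingers": 0.085}, {"rx": 0, "ry": 0, "rz": 0.1314, "dx": 0, "dy": 0, "dz": 0, "fingers": 0.085}, {"rx": 0, "ry": 0, "rz": 0, "dx": -0.036, "dy": 0.007, "dz": 0, "fingers": 0.085}, {"rx": 0, "ry": 0, "rz": 0, "dx": -0.036, "dy": 0.007, "dz": 0, "fingers": 0.085}, {"rx": 0, "ry": 0, "rz": 0, "dx": -0.036, "dy": 0.007, "dz": 0, "fingers": 0.085}, {"rx": 0, "ry": 0, "rz": 0, "dx": -0.036, "dy": 0.007, "dz": 0, "fingers": 0.085}, {"rx": 0, "ry": 0, "rz": 0, "dx": -0.036, "dy": 0.007, "dz": 0, "fingers": 0.085}, {"rx": 0, "ry": 0, "rz": 0, "dx": -0.036, "dy": 0.007, "dz": 0, "fingers": 0.085}, {"rx": 0, "ry": 0, "rz": 0, "dx": -0.036, "dy": 0.007, "dz": 0, "fingers": 0.085}, {"rx": 0, "ry": 0, "rz": 0, "dx": -0.036, "dy": 0.007, "dz": 0, "fingers": 0.085}]'

```text
time_s: 25.65
position: [0.4835, -0.1285, 0.1596]
tool_rot: [[0.212, 0.977, -0.0], [0.977, -0.212, 0.0], [0.0, -0.0, -1.0]]
ft_force: [0.0, -0.7, -0.2]
grip_width: 0.0849
gripper_force: 0.0
```

```bash
python3 -c "
from h import *;go('old',3,.056)"
```

```text
t 25.65 pos [ 0.4835 -0.1285  0.1596] tilt [-0.0002  0.0001] | first rz 0.0003 then dx -0.1536 dy 0.0335 dz 0.1036 | now-axes [-0.1536  0.0335  0.1036] w 0.0849 gf 0.0 F [ 0.  -0.7 -0.2]
```

Emit:
arm_command --deltas '[{"rx": 0, "ry": 0, "rz": 0, "dx": -0.037, "dy": 0.008, "dz": 0, "fingers": 0.085}, {"rx": 0, "ry": 0, "rz": 0, "dx": -0.037, "dy": 0.008, "dz": 0, "fingers": 0.085}, {"rx": 0, "ry": 0, "rz": 0, "dx": -0.037, "dy": 0.008, "dz": 0, "fingers": 0.085}, {"rx": 0, "ry": 0, "rz": 0, "dx": -0.037, "dy": 0.008, "dz": 0, "fingers": 0.085}, {"rx": 0, "ry": 0, "rz": 0, "dx": -0.007, "dy": 0.0015, "dz": 0.01, "fingers": 0.085}, {"rx": 0, "ry": 0, "rz": 0, "dx": 0, "dy": 0, "dz": 0.03, "fingers": 0.085}, {"rx": 0, "ry": 0, "rz": 0, "dx": 0, "dy": 0, "dz": 0.03, "fingers": 0.085}, {"rx": 0, "ry": 0, "rz": 0, "dx": 0, "dy": 0, "dz": 0.02, "fingers": 0.085}, {"rx": 0, "ry": 0, "rz": 0, "dx": 0, "dy": 0, "dz": 0.01, "fingers": 0.085}, {"rx": 0, "ry": 0, "rz": 0, "dx": 0, "dy": 0, "dz": 0.003, "fingers": 0.085}, {"rx": 0, "ry": 0, "rz": 0, "dx": 0, "dy": 0, "dz": 0, "fingers": 0.085}]'

```text
time_s: 26.75
position: [0.4841, -0.2856, 0.0569]
tool_rot: [[0.212, 0.977, 0.0], [0.977, -0.212, -0.0], [-0.0, 0.0, -1.0]]
ft_force: [-0.5, -0.3, -0.5]
grip_width: 0.085
gripper_force: 0.0
```

Run:
```python
from h import *
go('old',3,.056)
from rig import env
S=env.observe();p=env.get_image('side');k=8;x0,y0,x1,y1=195,130,285,202
im=cv2.resize(p['color'][y0:y1,x0:x1],None,fx=k,fy=k,interpolation=cv2.INTER_CUBIC)
R=np.array(S['tool_rot']);T=np.array(S['position'])
for l,c in((0,(0,0,255)),(.013,(0,255,255)),(.05,(255,0,255))):
    P=[T+[0,0,l]+s*.05*R[:,1] for s in(-1,1)]
    q=(proj(P,p)+.5-[x0,y0])*k-.5;cv2.line(im,*[tuple(int(v) for v in u) for u in q],c,1)
for z in(.0415,.0955):
    q=(proj(box(OLD,-.081,z,.018,.018),p)+.5-[x0,y0])*k-.5;cv2.polylines(im,[q.astype(np.int32)],True,(0,255,0),1)
cv2.imwrite('pics/coil.png',im)
```

```text
t 26.75 pos [ 0.4841 -0.2856  0.0569] tilt [ 0.0004 -0.0003] | first rz 0.0007 then dx -0.0002 dy -0.0004 dz 0.0009 | now-axes [-0.0002 -0.0004  0.0009] w 0.085 gf 0.0 F [-0.5 -0.3 -0.5]
```

View pics/coil.png

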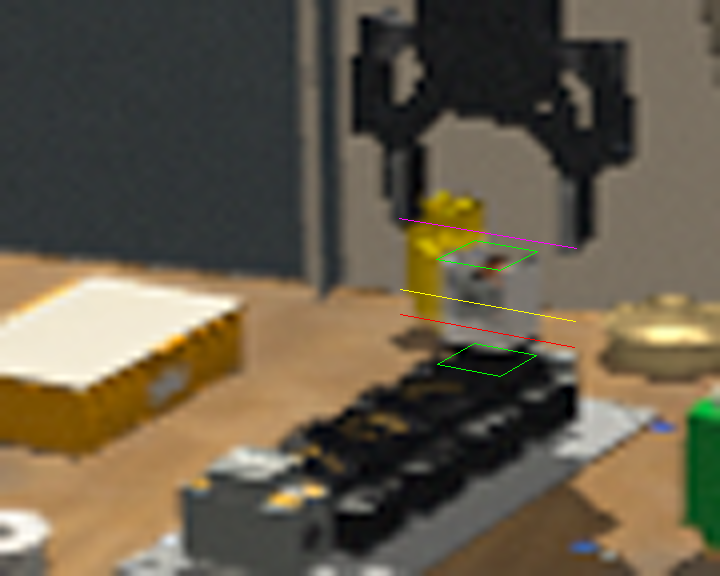

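Confirmed: the open fingertips are at rows ~220–245, about 50 mm above the reported TCP. The coil's white plates start at row ~250. I need to go about 37 mm lower than nominal, so I'll descend in small steps and watch the force.

Emit:
arm_command --deltas '[{"rx": 0, "ry": 0, "rz": 0, "dx": 0, "dy": -0.0005, "dz": 0.008, "fingers": 0.085}, {"rx": 0, "ry": 0, "rz": 0, "dx": 0, "dy": 0, "dz": 0.008, "fingers": 0.085}, {"rx": 0, "ry": 0, "rz": 0, "dx": 0, "dy": 0, "dz": 0.008, "fingers": 0.085}, {"rx": 0, "ry": 0, "rz": 0, "dx": 0, "dy": 0, "dz": 0, "fingers": 0.085}]'

```text
time_s: 27.2
position: [0.4828, -0.2851, 0.0312]
tool_rot: [[0.212, 0.977, -0.002], [0.977, -0.212, 0.002], [0.001, -0.002, -1.0]]
ft_force: [1.0, 0.1, -0.2]
grip_width: 0.0852
gripper_force: 0.0
```

Emit:
arm_command --deltas '[{"rx": 0, "ry": 0, "rz": 0, "dx": 0, "dy": 0, "dz": 0.005, "fingers": 0.085}, {"rx": 0, "ry": 0, "rz": 0, "dx": 0, "dy": 0, "dz": 0.005, "fingers": 0.085}, {"rx": 0, "ry": 0, "rz": 0, "dx": 0, "dy": 0, "dz": 0.003, "fingers": 0.085}, {"rx": 0, "ry": 0, "rz": 0, "dx": 0, "dy": 0, "dz": 0, "fingers": 0.085}]'

```text
time_s: 27.6
position: [0.4831, -0.2854, 0.019]
tool_rot: [[0.212, 0.977, -0.001], [0.977, -0.212, 0.001], [0.0, -0.001, -1.0]]
ft_force: [-0.1, -0.3, -0.4]
grip_width: 0.0849
gripper_force: 0.0
```

```bash
python3 -c "
from h import *;go('old',3,.02)"
```

```text
t 27.6 pos [ 0.4831 -0.2854  0.019 ] tilt [-0.0006  0.0006] | first rz 0.0003 then dx -0.0002 dy 0.0005 dz -0.001 | now-axes [-0.0002  0.0005 -0.001 ] w 0.0849 gf 0.0 F [-0.1 -0.3 -0.4]
```

Free of contact. Now I close and lift by the same 105 mm, to about 0.125.

Emit:
arm_command --deltas '[{"rx": 0, "ry": 0, "rz": 0, "dx": 0, "dy": 0, "dz": 0, "fingers": 0.06}, {"rx": 0, "ry": 0, "rz": 0, "dx": 0, "dy": 0, "dz": 0, "fingers": 0.045}, {"rx": 0, "ry": 0, "rz": 0, "dx": 0, "dy": 0, "dz": 0, "fingers": 0.038}, {"rx": 0, "ry": 0, "rz": 0, "dx": 0, "dy": 0, "dz": 0, "fingers": 0.03}, {"rx": 0, "ry": 0, "rz": 0, "dx": 0, "dy": 0, "dz": 0, "fingers": 0.02}, {"rx": 0, "ry": 0, "rz": 0, "dx": 0, "dy": 0, "dz": 0, "fingers": 0.02}, {"rx": 0, "ry": 0, "rz": 0, "dx": 0, "dy": 0, "dz": 0, "fingers": 0.02}]'

```text
time_s: 28.3
position: [0.4835, -0.2858, 0.02]
tool_rot: [[0.212, 0.977, 0.001], [0.977, -0.212, -0.001], [-0.0, 0.001, -1.0]]
ft_force: [-0.5, 0.8, 5.7]
grip_width: 0.0353
gripper_force: 59.1
```

```bash
python3 -c "
from h import *;go('new',3,.125)"
```

```text
t 28.3 pos [ 0.4835 -0.2858  0.02  ] tilt [ 0.0007 -0.0006] | first rz -0.5258 then dx 0.3736 dy 0.1451 dz -0.105 | now-axes [ 0.3959 -0.0619 -0.1053] w 0.0353 gf 59.1 F [-0.5  0.8  5.7]
```

Emit:
arm_command --deltas '[{"rx": 0, "ry": 0, "rz": 0, "dx": 0, "dy": 0, "dz": -0.01, "fingers": 0.02}, {"rx": 0, "ry": 0, "rz": 0, "dx": 0, "dy": 0, "dz": -0.025, "fingers": 0.02}, {"rx": 0, "ry": 0, "rz": 0, "dx": 0, "dy": 0, "dz": -0.025, "fingers": 0.02}, {"rx": 0, "ry": 0, "rz": 0, "dx": 0, "dy": 0, "dz": -0.025, "fingers": 0.02}, {"rx": 0, "ry": 0, "rz": 0, "dx": 0, "dy": 0, "dz": -0.02, "fingers": 0.02}, {"rx": 0, "ry": 0, "rz": 0, "dx": 0.02, "dy": -0.003, "dz": 0, "fingers": 0.02}, {"rx": 0, "ry": 0, "rz": 0, "dx": 0.036, "dy": -0.006, "dz": 0, "fingers": 0.02}, {"rx": 0, "ry": 0, "rz": 0, "dx": 0.036, "dy": -0.006, "dz": 0, "fingers": 0.02}, {"rx": 0, "ry": 0, "rz": 0, "dx": 0.036, "dy": -0.006, "dz": 0, "fingers": 0.02}, {"rx": 0, "ry": 0, "rz": 0, "dx": 0.036, "dy": -0.006, "dz": 0, "fingers": 0.02}, {"rx": 0, "ry": 0, "rz": 0, "dx": 0.036, "dy": -0.006, "dz": 0, "fingers": 0.02}, {"rx": 0, "ry": 0, "rz": 0, "dx": 0.036, "dy": -0.006, "dz": 0, "fingers": 0.02}]'

```text
time_s: 29.5
position: [0.494, -0.044, 0.1237]
tool_rot: [[0.211, 0.977, -0.002], [0.977, -0.211, 0.001], [0.0, -0.002, -1.0]]
ft_force: [1.1, 0.8, -0.3]
grip_width: 0.0354
gripper_force: 58.9
```

Emit:
arm_command --deltas '[{"rx": 0, "ry": 0, "rz": 0, "dx": 0.036, "dy": -0.005, "dz": 0, "fingers": 0.02}, {"rx": 0, "ry": 0, "rz": 0, "dx": 0.036, "dy": -0.005, "dz": 0, "fingers": 0.02}, {"rx": 0, "ry": 0, "rz": 0, "dx": 0.036, "dy": -0.005, "dz": 0, "fingers": 0.02}, {"rx": 0, "ry": 0, "rz": 0, "dx": 0.036, "dy": -0.005, "dz": 0, "fingers": 0.02}, {"rx": 0, "ry": 0, "rz": 0, "dx": 0.015, "dy": -0.003, "dz": 0, "fingers": 0.02}, {"rx": 0, "ry": 0, "rz": -0.1316, "dx": 0, "dy": 0, "dz": 0, "fingers": 0.02}, {"rx": 0, "ry": 0, "rz": -0.1316, "dx": 0, "dy": 0, "dz": 0, "fingers": 0.02}, {"rx": 0, "ry": 0, "rz": -0.1316, "dx": 0, "dy": 0, "dz": 0, "fingers": 0.02}, {"rx": 0, "ry": 0, "rz": -0.1316, "dx": 0, "dy": 0, "dz": 0, "fingers": 0.02}, {"rx": 0, "ry": 0, "rz": 0, "dx": 0, "dy": 0, "dz": 0, "fingers": 0.02}]'

```text
time_s: 30.5
position: [0.5051, 0.1144, 0.1237]
tool_rot: [[-0.31, 0.951, -0.002], [0.951, 0.31, 0.0], [0.001, -0.002, -1.0]]
ft_force: [-0.4, -0.0, -1.1]
grip_width: 0.0354
gripper_force: 58.8
```

```bash
python3 -c "
from h import *;go('new',3,.03)"
```

```text
t 30.5 pos [0.5051 0.1144 0.1237] tilt [-0.0021  0.0002] | first rz 0.0023 then dx -0.0006 dy 0.0015 dz 0.0937 | now-axes [-0.0007  0.0017  0.0937] w 0.0354 gf 58.8 F [-0.4 -0.  -1.1]
```

Emit:
arm_command --deltas '[{"rx": 0, "ry": 0, "rz": 0.002, "dx": -0.0005, "dy": 0.0015, "dz": 0.02, "fingers": 0.02}, {"rx": 0, "ry": 0, "rz": 0, "dx": 0, "dy": 0, "dz": 0.025, "fingers": 0.02}, {"rx": 0, "ry": 0, "rz": 0, "dx": 0, "dy": 0, "dz": 0.02, "fingers": 0.02}, {"rx": 0, "ry": 0, "rz": 0, "dx": 0, "dy": 0, "dz": 0.013, "fingers": 0.02}, {"rx": 0, "ry": 0, "rz": 0, "dx": 0, "dy": 0, "dz": 0.006, "fingers": 0.02}, {"rx": 0, "ry": 0, "rz": 0, "dx": 0, "dy": 0, "dz": 0.005, "fingers": 0.02}, {"rx": 0, "ry": 0, "rz": 0, "dx": 0, "dy": 0, "dz": 0.004, "fingers": 0.02}, {"rx": 0, "ry": 0, "rz": 0, "dx": 0, "dy": 0, "dz": 0.004, "fingers": 0.02}, {"rx": 0, "ry": 0, "rz": 0, "dx": 0, "dy": 0, "dz": 0.003, "fingers": 0.02}, {"rx": 0, "ry": 0, "rz": 0, "dx": 0, "dy": 0, "dz": 0.002, "fingers": 0.02}, {"rx": 0, "ry": 0, "rz": 0, "dx": 0, "dy": 0, "dz": 0, "fingers": 0.02}]'

```text
time_s: 31.6
position: [0.5079, 0.1136, 0.0224]
tool_rot: [[-0.306, 0.952, -0.0], [0.952, 0.306, 0.0], [0.0, -0.0, -1.0]]
ft_force: [0.5, 0.4, -0.9]
grip_width: 0.0357
gripper_force: 58.9
```

```bash
python3 -c "
from h import *;go('new',3,.02)"
```

```text
t 31.6 pos [0.5079 0.1136 0.0224] tilt [-0.0002  0.    ] | first rz -0.0016 then dx 0.0011 dy -0.0008 dz 0.0024 | now-axes [ 0.0011 -0.0008  0.0024] w 0.0357 gf 58.9 F [ 0.5  0.4 -0.9]
```

Emit:
arm_command --deltas '[{"rx": 0, "ry": 0, "rz": -0.001, "dx": 0.0005, "dy": -0.0005, "dz": 0.001, "fingers": 0.02}, {"rx": 0, "ry": 0, "rz": 0, "dx": 0, "dy": 0, "dz": 0.0005, "fingers": 0.02}, {"rx": 0, "ry": 0, "rz": 0, "dx": 0, "dy": 0, "dz": 0, "fingers": 0.04}, {"rx": 0, "ry": 0, "rz": 0, "dx": 0, "dy": 0, "dz": 0, "fingers": 0.045}, {"rx": 0, "ry": 0, "rz": 0, "dx": 0, "dy": 0, "dz": 0, "fingers": 0.06}, {"rx": 0, "ry": 0, "rz": 0, "dx": 0, "dy": 0, "dz": 0, "fingers": 0.085}, {"rx": 0, "ry": 0, "rz": 0, "dx": 0, "dy": 0, "dz": 0, "fingers": 0.085}, {"rx": 0, "ry": 0, "rz": 0, "dx": 0, "dy": 0, "dz": -0.01, "fingers": 0.085}, {"rx": 0, "ry": 0, "rz": 0, "dx": 0, "dy": 0, "dz": -0.03, "fingers": 0.085}, {"rx": 0, "ry": 0, "rz": 0, "dx": 0, "dy": 0, "dz": -0.03, "fingers": 0.085}, {"rx": 0, "ry": 0, "rz": 0, "dx": 0, "dy": 0, "dz": -0.03, "fingers": 0.085}, {"rx": 0, "ry": 0, "rz": 0, "dx": 0, "dy": 0, "dz": -0.03, "fingers": 0.085}]'

```text
time_s: 32.8
position: [0.5072, 0.1139, 0.1531]
tool_rot: [[-0.307, 0.952, 0.001], [0.952, 0.307, 0.0], [-0.0, 0.001, -1.0]]
ft_force: [-0.2, 0.0, -0.1]
grip_width: 0.0855
gripper_force: 0.0
```

Emit:
arm_command --deltas '[{"rx": 0, "ry": 0, "rz": 0, "dx": -0.02, "dy": 0, "dz": -0.02, "fingers": 0.085}, {"rx": 0, "ry": 0, "rz": 0, "dx": -0.036, "dy": 0, "dz": 0, "fingers": 0.085}, {"rx": 0, "ry": 0, "rz": 0, "dx": -0.036, "dy": 0, "dz": 0, "fingers": 0.085}, {"rx": 0, "ry": 0, "rz": 0, "dx": -0.036, "dy": -0.01, "dz": 0, "fingers": 0.085}, {"rx": 0, "ry": 0, "rz": 0, "dx": -0.036, "dy": -0.01, "dz": 0, "fingers": 0.085}, {"rx": 0, "ry": 0, "rz": 0, "dx": -0.036, "dy": -0.01, "dz": 0, "fingers": 0.085}, {"rx": 0, "ry": 0, "rz": 0, "dx": -0.036, "dy": -0.01, "dz": 0, "fingers": 0.085}, {"rx": 0, "ry": 0, "rz": 0, "dx": -0.02, "dy": 0, "dz": 0, "fingers": 0.085}, {"rx": 0, "ry": 0, "rz": 0, "dx": 0, "dy": 0, "dz": 0, "fingers": 0.085}]'

```text
time_s: 33.7
position: [0.5483, -0.1439, 0.1712]
tool_rot: [[-0.304, 0.953, 0.001], [0.953, 0.304, -0.0], [-0.001, 0.0, -1.0]]
ft_force: [-0.3, 0.5, 0.5]
grip_width: 0.085
gripper_force: 0.0
```

Run:
```python
from h import *
from rig import env
out=[]
for n,b,k in(('side',(165,160,245,260),5),('top',(95,135,215,220),3.3)):
    p=env.get_image(n);x0,y0,x1,y1=b
    im=cv2.resize(p['color'][y0:y1,x0:x1],None,fx=k,fy=k,interpolation=cv2.INTER_CUBIC)
    for i,y in enumerate(YS):
        q=(proj(box(NEW,y,.0415+(.062,.062,.057,.054)[i],.018,.018),p)+.5-[x0,y0])*k-.5;cv2.polylines(im,[q.astype(np.int32)],True,(0,255,0),1)
    out.append(cv2.copyMakeBorder(im,0,max(0,500-im.shape[0]),0,0,0))
cv2.imwrite('pics/final.png',np.hstack(out));go('new',3,.1)
```

```text
t 33.8 pos [ 0.5479 -0.1413  0.1712] tilt [-0.0001  0.0005] | first rz -0.0004 then dx 0.2558 dy 0.0395 dz 0.0712 | now-axes [0.2558 0.0394 0.0713] w 0.0848 gf 0.0 F [-0.4  0.4  0. ]
```

View pics/final.png

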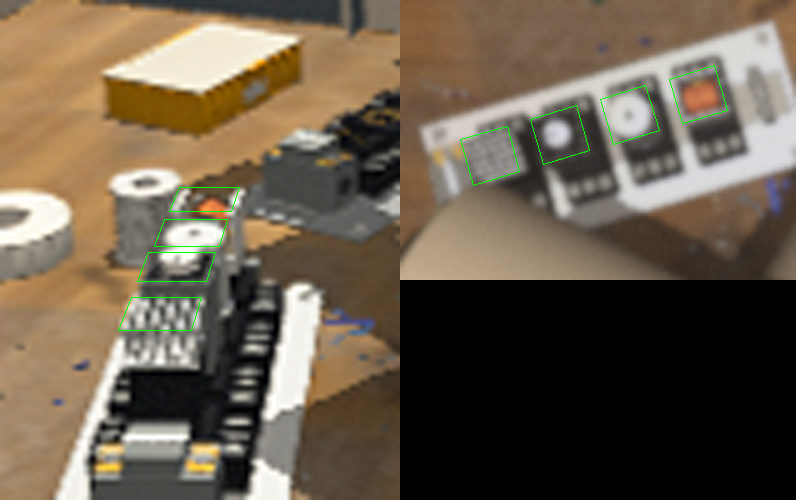

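All four relays sit on their predicted seated outlines in both views, in the order finned, timer, can, coil from the terminal. The gripper is clear, so I'm handing in.

```bash
python3 -c "
from rig import env
print(env.close_job())"
```

```text
the job is handed in; nothing more can be done
None
```

I moved all four relays to the new strip in their original order from the supply terminal (finned, timer, can, coil); the final pictures show each fully home, upright and square, with none dropped, and I handed the job in at about 34 s.

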